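# Pack the field water-test kit in layers

### The arm

A 7-joint arm with a two-finger parallel gripper is mounted at the origin on the work surface. World frame = base frame: x ahead of the robot, y to its left, z up, the work surface at z = 0. Lengths are in m, angles in rad, forces in N, time in s.
With the tool pointing down it reaches from about 0.35 to 0.9 m from the base axis. Payload 8.1 kg.
Tool frame: the origin (TCP) lies midway between the tips of the shut fingers; the grasp point (between the pads) lies bot.pinch_z behind it (bot.pinch_z is the distance from the TCP to the grasp point, in m); z points along the fingers, y is the line along which they close (so a half turn about z gives the same grasp; the last joint's range is limited). The gripper opens to 92 mm and grips with 3 to 60 N. Pads are 19 mm wide; open, the fingers measure 130 mm over their backs; the gripper's body (75 mm by 190 mm) begins 47 mm behind the grasp point.
Start: joints at [1.134, 0.434, 0.025, 1.573, -0.012, 1.134, -0.075], TCP at [0.205, -0.591, 0.227] pointing down, gripper open.
Joint ranges: [-2.62, 2.62], [-0.44, 2.09], [-1.27, 1.32], [0.08, 2.57], [-1.32, 4.46], [0.12, 2], [-2.74, 2.74]. Speed limits (rad/s): [2.22, 2.22, 3.01, 3.01, 3.14, 3.14, 3.14].

### API

Orientations are given as a rotation vector (axis times angle).
In Python, from bench import bot gives the robot as it stands. The module is installed in compiled form; this text tells all that it offers.
- The arm moves only by the tool arm_command, never from a script. Its argument "series" is text: rows parted by semicolons, each of 4 numbers parted by spaces: the shift along the tool's x, y, z in mm, then the turn about the tool's z in degrees. A call has 1 to 12 rows; each row is the pose to reach, as a shift and turn from the pose commanded when the call began, along the tool's axes at that moment; what a row does not reach only later rows make up. A row lasts 1/10 s, in which the tool goes at most 50 mm and 8.59 degrees, less where a joint would pass 70% of its speed; a pose out of reach is approached as far as the arm can. A call with a gripper value outside its range is refused whole. "claw" is the finger opening in mm, from 0 to 91.8, set as the call begins (left out, the last holds). The fingers move at their own pace and stop on an object; "grip_force" is the grip in N (left out, the last holds). Time passes only in rows, so rows that repeat a pose let the fingers close. It gives the time, the measured TCP pose, the force, the opening and the grip force at its end, in the units of the state.
- bot.sense(): the state, without advancing time (a new reading comes with each control period).
- bot.camera(name): name is "scene" or "side" or "wrist"; returns the picture (480x640x3 uint8, red, green, blue); there is no depth.
- bot.get_calibration(name): a dict with "fx", "fy", "cx", "cy" (pixels), "R" (3x3) and "t" (3): a world point X has camera coordinates R X + t; the wrist camera has in their place "T_tool_cam" (4x4, takes a point from camera to tool coordinates, whose origin is the TCP and whose axes are the flange's). Camera axes: x right, y down, z forward; pixel columns grow to the right and rows downward; lengths in m; the calibration is good to about 2 mm. A picture is of the moment at which its call begins: read the wrist's pose just before it. get_calibration takes no time and is no camera call.
- bot.job_done(): hands the job in; it is judged then, once.
The state is a dict: "t": time; "joint_positions": joint angles; "joint_velocities": joint speeds; "effort": joint torques, N m; "tool_pos": TCP position; "eef_rot": TCP orientation; "ft_force": force on the tool from outside, world axes, zero at the start; "wrist_torque": the same for the moment, N m; "width": finger opening in m; "gripper_force": force on a finger pad.
Only numpy, scipy, OpenCV 4.12 (cv2) and the standard library are available. Lean on these libraries where they do the work, as an engineer would, in place of code of your own. Each camera call takes 0.05 s, during which the arm holds its last target. There are 200 camera calls.

### The job

Pack the water-test case for a field trip: turn the amber filter funnel anticlockwise out of its bayonet on the manifold, lift it off and stand it upright in its pocket, and lay every pocket tester on the bench, display up, flat into the trough of its own colour. Only when this bottom layer is complete, lay the handheld meter, screen up, and the slim teal thermometer case across it, each flat down in its own notches of the foam. Leave the rubber stopper, the reagent bottles and the beaker where they are.

Things in the scene. Friction and masses are not known exactly. Their poses are not given: they have to be found in the camera images.
- case: Field kit case: grey open box, fixed, 210 (x) x 312 (y) mm outside, rim 95 mm high, walls 7 mm, foam inside. Origin: centre of its underside; z up. From -y to +y: a bank, troughs along x (blue, yellow, red, green, 49 mm apart), a second bank, the funnel pocket. The banks (92 mm above the bench) have notches for the top layer and 36 mm wide finger cut-outs at x = 0, down to 58 mm.
- trough_blue (a point): Middle of the floor of the trough with blue tags in the case: 153 x 32 mm, long axis along the case's x, floor 50 mm above the bench; foam ribs 8 mm high at its sides, foam 6 mm high at its ends.
- trough_yellow (a point): Middle of the floor of the trough with yellow tags in the case: 153 x 32 mm, long axis along the case's x, floor 50 mm above the bench; foam ribs 8 mm high at its sides, foam 6 mm high at its ends.
- trough_red (a point): Middle of the floor of the trough with red tags in the case: 153 x 32 mm, long axis along the case's x, floor 50 mm above the bench; foam ribs 8 mm high at its sides, foam 6 mm high at its ends.
- trough_green (a point): Middle of the floor of the trough with green tags in the case: 153 x 32 mm, long axis along the case's x, floor 50 mm above the bench; foam ribs 8 mm high at its sides, foam 6 mm high at its ends.
- funnel_pocket (a point): Middle of the amber floor of the funnel pocket, 6 mm above the bench: 80 x 80 mm. Along the case's x it has low foam, 24 mm high, 58 mm long each side, room for fingers; along the case's y it is bordered directly by the second bank (up to 92 mm high) and the case wall (95 mm).
- meter_seat (a point): Where the middle of the meter's underside comes to lie, in the 72 mm wide middle notches of both banks, 80 mm above the bench; axes as the case's. The meter lies along the case's y, either way round, over all four troughs and 13 mm of the funnel. Play: 4 mm to the case wall at its -y end, 5 mm at its sides, free at +y.
- thermometer_seat (a point): Where the middle of the thermometer case's underside comes to lie, in the 30 mm wide notches of both banks on the robot's side (case x = -76 mm), 86 mm above the bench; axes as the case's. It lies along the case's y, either way round, over the trough ends. Play: 4 mm to the case wall at its -y end, 3 mm at its sides, free at +y.
- tester_blue: Pocket water tester, blue with a pale cap, grey display on top: a bar 145 (x) x 26 (y) x 24 (z) mm, lying on its back, about 90 g. Origin: centre of its underside; x along its length to the cap, z up. May be absent.
- tester_yellow: Pocket water tester, yellow with a pale cap, grey display on top: a bar 145 (x) x 26 (y) x 24 (z) mm, lying on its back, about 90 g. Origin: centre of its underside; x along its length to the cap, z up. May be absent.
- tester_red: Pocket water tester, red with a pale cap, grey display on top: a bar 145 (x) x 26 (y) x 24 (z) mm, lying on its back, about 90 g. Origin: centre of its underside; x along its length to the cap, z up. May be absent.
- tester_green: Pocket water tester, green with a pale cap, grey display on top: a bar 145 (x) x 26 (y) x 24 (z) mm, lying on its back, about 90 g. Origin: centre of its underside; x along its length to the cap, z up. May be absent.
- funnel: Amber filter funnel, an open cup 54 mm in diameter, 70 mm high, about 120 g. Foot collar 56 mm in diameter, 8 mm high, with two black lugs along its +x and -x (72 mm over the tips, 14 wide, 6 high); above each a black rib (62 mm over both, 6 wide, from 24 to 68 mm up). Grip its plain +y and -y sides. Origin: centre of its underside, 75 mm above the bench when locked; z up.
- manifold: Stainless filtration manifold, fixed: bar 250 (x) x 50 (y) mm, origin at the centre of its underside, with two stations at its x = -60 and +60 mm: discs 88 mm in diameter, top 75 mm above the bench, each with bayonet claws on its +x and -x sides (24 mm wide, 12.5 mm high, lips 60 mm apart).
- station (a point): Top centre of the manifold's station at x = -60 mm (the other is 120 mm along its x; the funnel may be on either). Locked, the funnel's x is within 0.2 rad of the manifold's and its lugs lie under the claws; clockwise a stop blocks them. Turned anticlockwise seen from above, with little friction and no spring, it lifts free from 0.8 to 2.2 rad.
- meter: Handheld multi-parameter meter, black with white front, screen and keys: 240 (x) x 62 (y) x 36 (z) mm, lying on its back, about 450 g. Origin: centre of its underside; x along its length to the screen, z up.
- thermometer: Slim thermometer case, teal with a white cap: a bar 225 (x) x 24 (y) x 26 (z) mm, about 110 g, lying on the bench on the right. Origin: centre of its underside; x along its length to the cap, z up.
- stopper: Bystander: red-brown rubber stopper, 44 mm in diameter, 30 mm high, on the manifold's other station. Origin: centre of its underside.
- bottle_a: Bystander: white reagent bottle, 56 mm in diameter, 100 mm high, beyond the case. Origin: centre of its underside.
- bottle_b: Bystander: small white reagent bottle, 50 mm in diameter, 85 mm high. Origin: centre of its underside.
- beaker: Bystander: clear beaker, 72 mm in diameter, 80 mm high, on the right. Origin: centre of its underside.
There are look-alikes about, which are no part of the job. Several things look just like the thermometer: the one meant starts farthest to the robot's left.

How it is judged:
By the outcome, as a careful person would: the job done as asked, in the order asked, and still so for the second after the job is handed in, with the robot touching nothing.
Of tester_blue, tester_yellow, tester_red, tester_green only 2 to 4 are there at a start; the rules pass over those that are not, and their reading is None.
At some moment in a run one of tester_blue, tester_yellow, tester_red, tester_green, meter, thermometer may be knocked a few centimetres aside while the robot is not near it.
It also fails if it takes over 210 s, if anything falls off the work surface, if the arm or the gripper's body presses on something with over 40 N, if the wrist force passes 120 N, or if a joint passes its speed limit or range.

## Working session

There is one attempt and no reset: what is moved stays moved. The work goes in short steps, Python scripts to look and compute and a tool call to move; the robot and the scene stay as the last step left them, time stands still between calls to the robot, and variables do not carry over. Pictures are saved under pics/ and viewed, at most 14 in all, crops included, and the job is handed in when it is done.

Besides the shell and the picture viewer there is one more tool, called after "Emit:" as name(argument=value, ...), one argument or row to a line, values as JSON. arm_command: Moves the arm, as the interface text tells. Its arguments: {"type":"object","properties":{"series":{"type":"string"},"claw":{"type":"number"},"grip_force":{"type":"number"}},"required":["series"]}

```bash
mkdir -p pics; cat > h.py <<'E'
import numpy as np, cv2
from scipy.spatial.transform import Rotation as Ro
from bench import bot
def snap(n,f):
    s=bot.sense(); im=bot.camera(n); cv2.imwrite('pics/'+f,im[:,:,::-1]); np.save('pics/'+f+'.npy',im); return im,s
def cam(n,s=None):
    c=bot.get_calibration(n); K=np.array([[c['fx'],0,c['cx']],[0,c['fy'],c['cy']],[0,0,1]])
    if n=='wrist':
        T=np.eye(4);T[:3,:3]=Ro.from_rotvec(s['eef_rot']).as_matrix();T[:3,3]=s['tool_pos']
        W=T@np.array(c['T_tool_cam']); R=W[:3,:3].T; t=-R@W[:3,3]
    else: R=np.array(c['R']);t=np.array(c['t'])
    return K,R,t
def cast(C,uv,z):
    K,R,t=C; uv=np.atleast_2d(np.array(uv,float)); o=-R.T@t
    d=np.c_[uv,np.ones(len(uv))]@np.linalg.inv(K).T@R
    return o+d*((z-o[2])/d[:,2])[:,None]
def proj(C,X):
    K,R,t=C; p=(np.atleast_2d(X)@R.T+t)@K.T; return p[:,:2]/p[:,2:]
def st():
    s=bot.sense(); print(round(s['t'],2),np.round(s['tool_pos'],4),np.round(Ro.from_rotvec(s['eef_rot']).as_matrix(),3).tolist(),np.round(s['joint_positions'],2),'w',round(s['width'],4)); return s
E
python3 - <<'E'
from h import *
s=st(); print(bot.pinch_z)
for n in('scene','side','wrist'):
    im,s=snap(n,n+'0.png'); C=cam(n,s); print(n,C[0][0,0],np.round(-C[1].T@C[2],3),np.round(C[1][2],2))
a=cv2.imread('pics/scene0.png');
E
```

```text
0.0 [ 0.2045 -0.59    0.2259] [[0.945, 0.328, -0.001], [0.328, -0.945, 0.001], [-0.0, -0.002, -1.0]] [ 1.13  0.44  0.02  1.57 -0.01  1.13 -0.08] w 0.0916
0.0188
scene 519.8178774729794 [1.036 0.592 1.238] [-0.32 -0.49 -0.81]
side 434.35901241636304 [ 0.5   -0.996  0.845] [ 0.08  0.75 -0.65]
wrist 345.7880111583433 [ 0.275 -0.567  0.383] [-0.26 -0.09 -0.96]
```

View pics/scene0.png

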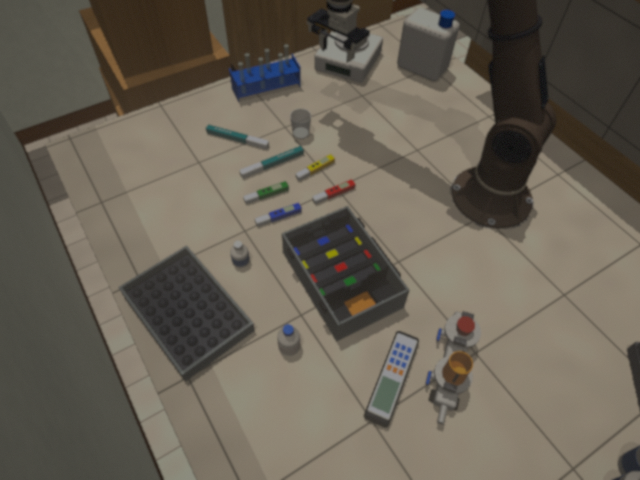

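View pics/side0.png

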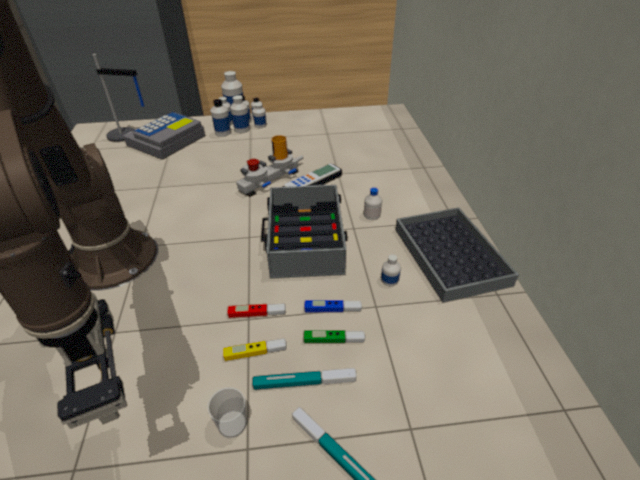

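Scene view: the case is at (345,270). The testers are blue (279,214), green (267,192), red (334,191) and yellow (316,167). The funnel is at (457,368), the stopper at (465,325) and the meter at (392,378). There are two teal bars, at (272,161) and (237,136). I'll measure both, since the one with the larger world y is the thermometer meant.

```bash
cat >> h.py <<'E'
HS={'blue':(105,130,120,40),'yellow':(22,35,130,90),'red':(0,8,140,70),'green':(50,75,120,40),'teal':(82,98,110,50),'amber':(8,20,150,70)}
def blobs(im,col,amin=40):
    h=cv2.cvtColor(im,cv2.COLOR_RGB2HSV); a,b,s,v=HS[col]
    m=cv2.inRange(h,(a,s,v),(b,255,255))
    if col=='red': m|=cv2.inRange(h,(174,s,v),(180,255,255))
    m=cv2.morphologyEx(m,cv2.MORPH_CLOSE,np.ones((3,3)))
    cs,_=cv2.findContours(m,cv2.RETR_EXTERNAL,cv2.CHAIN_APPROX_NONE)
    return sorted([c for c in cs if cv2.contourArea(c)>=amin],key=cv2.contourArea,reverse=True)
E
python3 - <<'E'
from h import *
for n in('scene','side'):
    im=np.load(f'pics/{n}0.png.npy'); C=cam(n)
    for col in HS:
        for c in blobs(im,col)[:4]:
            r=cv2.minAreaRect(c); bx=cv2.boxPoints(r)
            z=.012 if col!='amber' else .11
            P=cast(C,[r[0]],z)[0]; Q=cast(C,bx,z)
            e=[Q[1]-Q[0],Q[2]-Q[1]]; l=max(e,key=np.linalg.norm)
            print(n,col,np.round(r[0]),int(cv2.contourArea(c)),np.round(P[:2],3),'L',round(np.linalg.norm(l),3),'yaw',round(np.degrees(np.arctan2(l[1],l[0]))%180))
# case rim corners read from scene picture
S=cam('scene'); print(np.round(cast(S,[[283,238],[348,208],[407,290],[335,334]],.095),3))
im=np.load('pics/scene0.png.npy'); b=cv2.resize(im[100:260,200:400],None,fx=4,fy=3.75,interpolation=cv2.INTER_CUBIC)[:600]
b2=cv2.resize(im[300:450,350:510],None,fx=3,fy=3,interpolation=cv2.INTER_CUBIC)
cv2.imwrite('pics/teal.png',b[:,:,::-1])
E
```

```text
scene blue [265.  77.] 1405 [ 0.331 -0.863] L 0.262 yaw 167
scene blue [447.  18.] 177 [-0.504 -0.815] L 0.119 yaw 49
scene blue [277. 213.] 56 [ 0.61  -0.278] L 0.045 yaw 167
scene blue [323. 241.] 51 [ 0.546 -0.123] L 0.032 yaw 0
scene yellow [321. 163.] 127 [ 0.389 -0.386] L 0.097 yaw 4
scene yellow [331. 253.] 65 [ 0.55  -0.073] L 0.034 yaw 179
scene red [466. 324.] 145 [0.371 0.295] L 0.04 yaw 11
scene red [340. 188.] 116 [ 0.393 -0.264] L 0.096 yaw 177
scene red [340. 267.] 62 [ 0.553 -0.022] L 0.032 yaw 172
scene green [350. 280.] 50 [0.555 0.029] L 0.029 yaw 173
scene amber [360. 302.] 313 [0.608 0.138] L 0.068 yaw 177
scene amber [458. 367.] 144 [0.512 0.391] L 0.046 yaw 119
side blue [232. 120.] 325 [0.316 0.849] L 0.179 yaw 94
side blue [324. 306.] 305 [ 0.585 -0.273] L 0.094 yaw 173
side blue [389. 279.] 73 [ 0.772 -0.199] L 0.042 yaw 161
side blue [138.  91.] 59 [-0.164  1.26 ] L 0.44 yaw 106
side yellow [244. 351.] 427 [ 0.388 -0.383] L 0.1 yaw 4
side yellow [179. 124.] 114 [0.091 0.849] L 0.126 yaw 50
side yellow [306. 240.] 44 [ 0.564 -0.008] L 0.033 yaw 172
side red [247. 310.] 338 [ 0.393 -0.263] L 0.099 yaw 178
side red [254. 163.] 64 [0.412 0.464] L 0.077 yaw 107
side red [305. 228.] 48 [0.568 0.045] L 0.031 yaw 172
side green [324. 336.] 349 [ 0.575 -0.367] L 0.095 yaw 173
side teal [287. 380.] 778 [ 0.48  -0.471] L 0.148 yaw 178
side teal [345. 460.] 603 [ 0.578 -0.653] L 0.122 yaw 128
side amber [280. 147.] 260 [0.513 0.39 ] L 0.169 yaw 90
[[ 0.667 -0.138  0.095]
 [ 0.459 -0.133  0.095]
 [ 0.48   0.165  0.095]
 [ 0.701  0.171  0.095]]
```

View pics/teal.png

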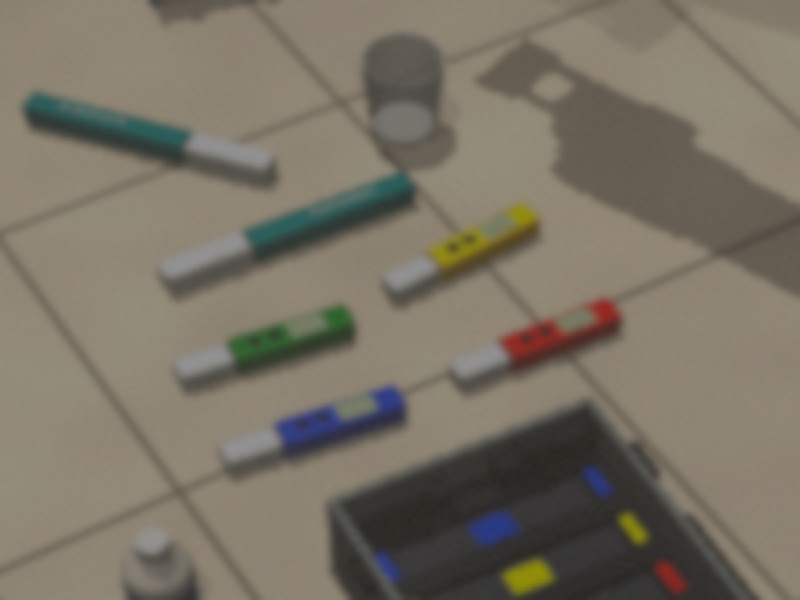

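Two teal bars: A at scene (272,161) / side (304,379) has y ≈ -0.47. B at scene (237,136) / side (345,460) has y ≈ -0.65. A is farther left, so A is the thermometer, and the crop confirms it is a teal bar with a white cap. All four testers lie display up. Next I move to a survey pose.

Emit:
arm_command(
  series="364 -149 -174 19.1;364 -149 -174 19.1;364 -149 -174 19.1;364 -149 -174 19.1;364 -149 -174 19.1;364 -149 -174 19.1;364 -149 -174 19.1;364 -149 -174 19.1;364 -149 -174 19.1;364 -149 -174 19.1;364 -149 -174 19.1;364 -149 -174 19.1",
  claw=91.8,
)

```text
t: 1.35
tool_pos: [0.4986, -0.3316, 0.4]
eef_rot: [3.141, -0.002, -0.002]
ft_force: [-0.0, -0.3, -0.5]
width: 0.0915
gripper_force: 0.0
```

```bash
python3 - <<'E'
from h import *
s=st(); im,s=snap('wrist','w1.png'); C=cam('wrist',s)
for col in HS:
    for c in blobs(im,col)[:4]:
        r=cv2.minAreaRect(c); Q=cast(C,cv2.boxPoints(r),.024); e=[Q[1]-Q[0],Q[2]-Q[1]]; l=max(e,key=np.linalg.norm)
        print(col,np.round(r[0]),int(cv2.contourArea(c)),np.round(cast(C,[r[0]],.024)[0,:2],3),[round(np.linalg.norm(x),3) for x in e],round(np.degrees(np.arctan2(l[1],l[0])),1))
E
```

```text
1.35 [ 0.4986 -0.3316  0.4   ] [[1.0, -0.002, -0.002], [-0.002, -1.0, -0.0], [-0.002, 0.0, -1.0]] [ 0.52  0.31 -0.04  1.33  0.01  1.5  -1.09] w 0.0915
blue [616. 252.] 2176 [ 0.408 -0.799] [np.float64(0.072), np.float64(0.138)] -166.1
blue [286. 136.] 1109 [ 0.587 -0.273] [np.float64(0.098), np.float64(0.025)] -7.3
blue [164. 156.] 374 [ 0.559 -0.09 ] [np.float64(0.025), np.float64(0.035)] 172.9
blue [157.  91.] 180 [ 0.648 -0.091] [np.float64(0.014), np.float64(0.028)] -95.4
yellow [357. 261.] 852 [ 0.392 -0.382] [np.float64(0.026), np.float64(0.099)] -175.2
yellow [130. 154.] 353 [ 0.562 -0.039] [np.float64(0.025), np.float64(0.035)] 171.3
yellow [122.  89.] 181 [ 0.651 -0.041] [np.float64(0.03), np.float64(0.013)] -90.1
yellow [133. 213.] 121 [ 0.472 -0.03 ] [np.float64(0.013), np.float64(0.03)] -94.6
red [285. 258.] 855 [ 0.397 -0.265] [np.float64(0.097), np.float64(0.025)] -2.4
red [ 95. 152.] 359 [0.565 0.012] [np.float64(0.025), np.float64(0.036)] 176.2
red [84. 87.] 196 [0.654 0.011] [np.float64(0.031), np.float64(0.013)] -90.1
red [100. 212.] 157 [0.475 0.022] [np.float64(0.033), np.float64(0.014)] -90.1
green [350. 143.] 707 [ 0.576 -0.366] [np.float64(0.097), np.float64(0.024)] -7.2
green [ 60. 150.] 350 [0.569 0.063] [np.float64(0.025), np.float64(0.036)] 176.5
green [47. 84.] 198 [0.657 0.063] [np.float64(0.014), np.float64(0.031)] -93.9
green [ 66. 210.] 155 [0.479 0.075] [np.float64(0.033), np.float64(0.014)] -90.1
teal [550. 134.] 1705 [ 0.588 -0.661] [np.float64(0.149), np.float64(0.026)] -52.2
teal [415. 205.] 1328 [ 0.484 -0.469] [np.float64(0.147), np.float64(0.024)] -2.7
amber [476. 387.] 2039 [ 0.15  -0.603] [np.float64(0.592), np.float64(0.027)] -90.2
amber [ 22. 144.] 1064 [0.577 0.118] [np.float64(0.04), np.float64(0.082)] 177.6
amber [521. 339.] 575 [ 0.249 -0.671] [np.float64(0.039), np.float64(0.121)] -159.2
amber [130. 339.] 450 [0.25  0.011] [np.float64(0.119), np.float64(0.032)] -12.2
```

View pics/w1.png

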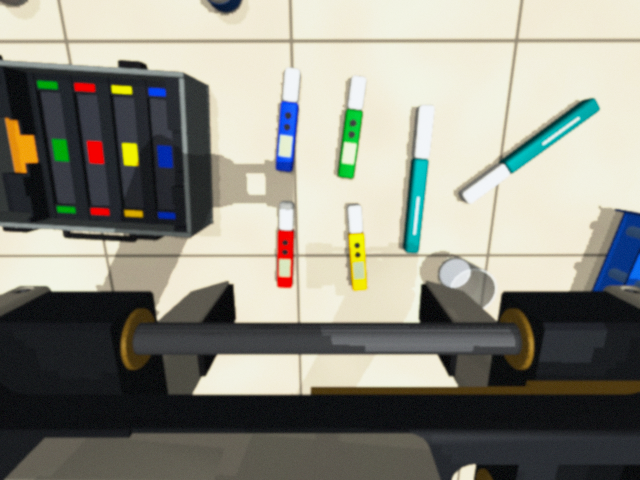

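The wrist view shows the open case on the left with tags for green (60,150), red (95,152), yellow (130,154) and blue (164,156). The four testers are display up, the thermometer is at (418,180), and the look-alike is at (530,150). Next I look at the manifold and the case from the left side.

Emit:
arm_command(
  series="-99 -552 0 0;-99 -552 0 0;-99 -552 0 0;-99 -552 0 0;-99 -552 0 0;-99 -552 0 0;-99 -552 0 0;-99 -552 0 0;-99 -552 0 0;-99 -552 0 0;-99 -552 0 0;-99 -552 0 0",
)

```text
t: 2.6
tool_pos: [0.3986, 0.2258, 0.4006]
eef_rot: [-3.14, -0.009, 0.001]
ft_force: [0.1, -0.2, -0.6]
width: 0.0919
gripper_force: 0.0
```

```bash
python3 - <<'E'
from h import *
s=st(); im,s=snap('wrist','w2.png'); C=cam('wrist',s)
im1=np.load('pics/w1.png.npy')
for col,z in (('blue',.05),('yellow',.05),('red',.05),('green',.05),('amber',.006),('amber',.145)):
    for c in blobs(im,col)[:4]:
        r=cv2.minAreaRect(c); Q=cast(C,cv2.boxPoints(r),z); e=[Q[1]-Q[0],Q[2]-Q[1]]; l=max(e,key=np.linalg.norm)
        print(col,np.round(r[0]),int(cv2.contourArea(c)),np.round(cast(C,[r[0]],z)[0,:2],4),np.round([np.linalg.norm(x) for x in e],3),round(np.degrees(np.arctan2(l[1],l[0])),1))
E
```

```text
2.6 [0.3986 0.2258 0.4006] [[1.0, 0.006, -0.001], [0.006, -1.0, 0.002], [-0.001, -0.002, -1.0]] [-0.15  0.1  -0.52  1.62  0.05  1.44 -2.24] w 0.0919
blue [ 12. 268.] 669 [0.2874 0.7167] [0.035 0.072] 166.7
blue [571.  81.] 424 [ 0.5592 -0.1022] [0.034 0.024] -2.8
blue [592.   7.] 249 [ 0.6453 -0.1115] [0.014 0.031] -95.1
blue [559. 146.] 176 [ 0.475  -0.1016] [0.013 0.031] -93.9
yellow [404.  76.] 1605 [0.564  0.1226] [0.065 0.046] -3.9
yellow [191. 115.] 478 [0.5126 0.4129] [0.034 0.04 ] -178.1
yellow [535.  78.] 401 [ 0.5622 -0.0533] [0.033 0.023] -3.1
yellow [554.   5.] 205 [ 0.6471 -0.0619] [0.029 0.011] -89.7
red [628. 200.] 805 [ 0.3997 -0.2169] [0.033 0.096] -165.7
red [258. 189.] 754 [0.4122 0.3262] [0.045 0.045] -36.2
red [499.  75.] 380 [ 0.5654 -0.0043] [0.032 0.022] -4.0
red [489. 141.] 144 [ 0.4809 -0.0021] [0.028 0.011] -89.7
green [463.  73.] 376 [0.5682 0.0446] [0.032 0.021] -4.3
green [454. 138.] 142 [0.4847 0.0475] [0.028 0.011] -89.7
green [476.   2.] 68 [0.65   0.0371] [0.028 0.004] -89.7
amber [190. 108.] 2366 [0.5257 0.431 ] [0.071 0.093] -92.3
amber [476. 387.] 2119 [ 0.0387 -0.0561] [0.027 0.611] -89.6
amber [410.  74.] 898 [0.5749 0.1054] [0.079 0.068] -3.6
amber [520. 339.] 710 [ 0.1402 -0.1232] [0.048 0.125] -164.4
amber [190. 108.] 2366 [0.5125 0.3791] [0.053 0.07 ] -92.3
amber [476. 387.] 2119 [0.1481 0.0148] [0.02  0.457] -89.6
amber [410.  74.] 898 [0.5493 0.1356] [0.059 0.051] -3.6
amber [520. 339.] 710 [ 0.2241 -0.0355] [0.036 0.093] -164.4
```

View pics/w2.png

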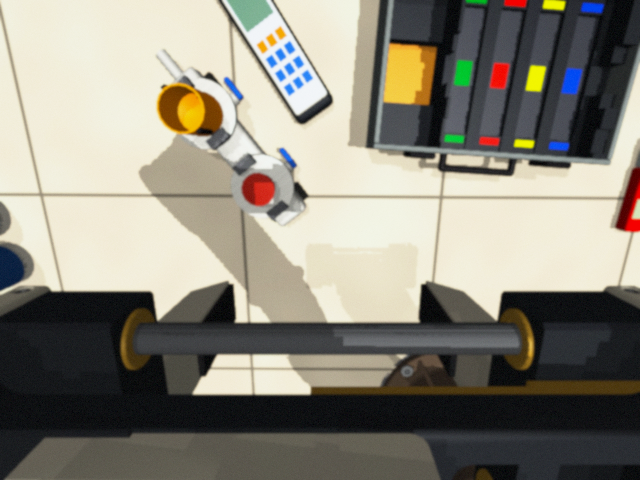

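The wrist view shows the funnel at (190,108) and the stopper at (258,189) on a slanted manifold, with the meter at (285,55). The case tags are green (463,73), red (499,75), yellow (535,78) and blue (571,81). I'll close in on the funnel.

Emit:
arm_command(
  series="51 -104 40 -40;51 -104 40 -40;51 -104 40 -40;51 -104 40 -40;51 -104 40 -40;51 -104 40 -40;51 -104 40 -40",
)

```text
t: 3.35
tool_pos: [0.4526, 0.3236, 0.3605]
eef_rot: [2.954, 1.066, -0.0]
ft_force: [0.3, -0.9, 0.2]
width: 0.0921
gripper_force: 0.0
```

```bash
python3 - <<'E'
from h import *
s=st(); im,s=snap('wrist','w3.png'); C=cam('wrist',s); C2=cam('wrist',None) if 0 else None
for col,z in (('amber',.145),('red',.105)):
    for c in blobs(im,col,300)[:3]:
        r=cv2.minAreaRect(c); (u,v),R=cv2.minEnclosingCircle(c)
        print(col,np.round(r[0]),np.round(r[1]),r[2],(round(u),round(v),round(R,1)),int(cv2.contourArea(c)),np.round(cast(C,[[u,v]],z)[0,:2],4))
E
```

```text
3.35 [0.4526 0.3236 0.3605] [[0.769, 0.639, 0.0], [0.639, -0.769, -0.001], [-0.001, 0.001, -1.0]] [-0.23  0.32 -0.66  1.48  0.19  1.41 -1.78] w 0.0921
amber [476. 387.] [ 12. 327.] 90.0 (476, 388, 163.6) 2106 [0.4033 0.0355]
amber [314. 131.] [49. 48.] 36.869895935058594 (313, 133, 26.5) 1857 [0.5114 0.3889]
amber [494. 235.] [23. 56.] 47.38594055175781 (494, 234, 29.1) 700 [0.5558 0.1667]
red [313. 234.] [33. 32.] 53.13010025024414 (313, 234, 17.0) 818 [0.4192 0.3163]
```

View pics/w3.png

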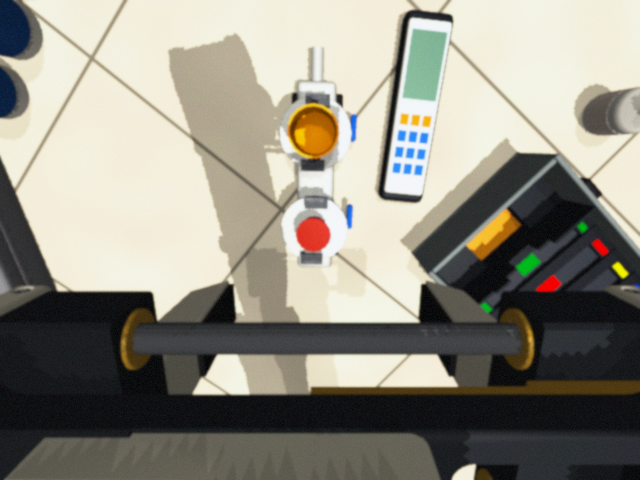

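The wrist view shows the funnel at (313,133) and the stopper at (313,234), both in line with the tool's x. That puts the funnel at (0.512, 0.390), and the manifold yaw is 38°. I'll go down and grip it.

Emit:
arm_command(
  series="87 -13 100 1.5;87 -13 100 1.5;87 -13 100 1.5;87 -13 130 1.5;87 -13 170 1.5;87 -13 210 1.5;87 -13 240 1.5;87 -13 252 1.5;87 -13 252 1.5;87 -13 252 1.5",
)

```text
t: 4.4
tool_pos: [0.5106, 0.3919, 0.1103]
eef_rot: [-2.966, -1.035, -0.003]
ft_force: [-0.6, 0.2, 0.2]
width: 0.0917
gripper_force: 0.0
```

Emit:
arm_command(
  series="0 0 0 0;0 0 0 0;0 0 0 0;0 0 0 0;0 0 0 0;0 0 0 0;0 0 0 0;0 0 0 0",
  claw=45,
  grip_force=15,
)

```text
t: 5.2
tool_pos: [0.51, 0.3913, 0.1089]
eef_rot: [2.966, 1.036, 0.0]
ft_force: [-0.6, -1.7, 2.9]
width: 0.0536
gripper_force: 15.0
```

Emit:
arm_command(
  series="0 0 0 -7;0 0 0 -14;0 0 0 -21;0 0 0 -28;0 0 0 -35;0 0 0 -42;0 0 0 -49;0 0 0 -56;0 0 0 -63;0 0 0 -70;0 0 0 -77;0 0 0 -77",
)

```text
t: 6.4
tool_pos: [0.5101, 0.3917, 0.1089]
eef_rot: [-1.673, -2.658, -0.001]
ft_force: [0.5, -0.0, 4.2]
width: 0.0537
gripper_force: 15.0
```

```bash
python3 - <<'E'
from h import *
s=st(); print(s['ft_force'],s['wrist_torque'])
im,s=snap('side','s2.png')
cv2.imwrite('pics/s2c.png',cv2.resize(im[100:220,200:360],None,fx=4,fy=4)[:,:,::-1])
E
```

```text
6.4 [0.5101 0.3917 0.1089] [[-0.432, 0.902, -0.0], [0.902, 0.432, 0.001], [0.001, 0.0, -1.0]] [-0.19  0.75 -0.89  1.6   0.63  1.1  -0.8 ] w 0.0537
[ 0.49201804 -0.00980957  4.18660691] [-0.00966214 -0.24266581  0.05750257]
```

View pics/s2c.png

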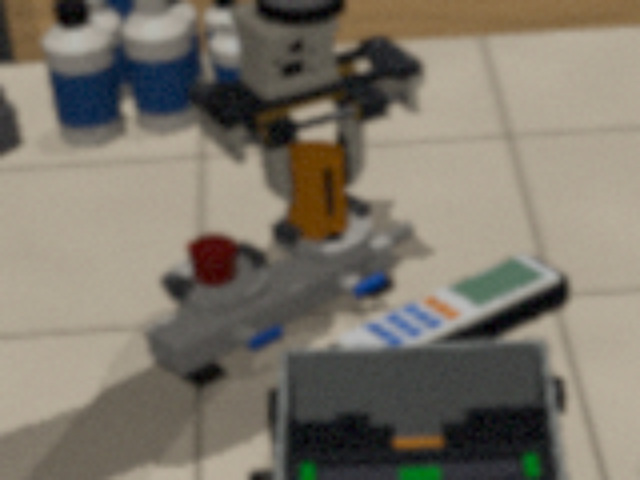

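The side crop shows the funnel with its black rib now facing the camera, so it is turned and still held. I'll lift it and work out the pocket position.

Emit:
arm_command(
  series="0 0 -10 0;0 0 -20 0;0 0 -40 0;0 0 -60 0;0 0 -90 0;0 0 -90 0",
)

```text
t: 7.05
tool_pos: [0.5105, 0.3935, 0.2037]
eef_rot: [1.677, 2.655, 0.01]
ft_force: [0.0, 0.8, -0.5]
width: 0.0535
gripper_force: 15.0
```

```bash
python3 - <<'E'
from h import *
def C_at(p,rv): return cam('wrist',{'tool_pos':np.array(p),'eef_rot':np.array(rv)})
C1=C_at([0.4986,-0.3316,0.4],[3.141,-0.002,-0.002]);C2=C_at([0.3986,0.2258,0.4006],[-3.14,-0.009,0.001])
print('rim w1',np.round(cast(C1,[[183,73],[187,236]],.095),4).tolist(),'w2',np.round(cast(C2,[[368,150],[385,0],[607,162]],.095),4).tolist())
im=np.load('pics/w2.png.npy'); 
for c in blobs(im,'amber',300)[:4]:
    q=cast(C2,c[:,0,:],.006)
    if abs(q[:,0].mean()-.575)<.03: 
        r=cv2.minAreaRect((q[:,:2]*1000).astype(np.float32)); print('floor',r)
for n,C in(('w1',C1),('w2',C2)):
    im=np.load(f'pics/{n}.png.npy')
    for col in('blue','yellow','red','green'):
        print(n,col,[(np.round(cast(C,[m],.05)[0,:2],4).tolist()) for c in blobs(im,col,60) for m in [cv2.minAreaRect(c)[0]] if -.13<cast(C,[m],.05)[0,1]<.07 and .46<cast(C,[m],.05)[0,0]<.67])
E
cat >/dev/null
```

```text
rim w1 [[0.6572, -0.1568, 0.095], [0.4524, -0.1384, 0.095]] w2 [[0.467, 0.1737, 0.095], [0.6344, 0.1604, 0.095], [0.4535, -0.1377, 0.095]]
floor ((572.335693359375, 107.08637237548828), (68.36247253417969, 79.74740600585938), 86.43336486816406)
w1 blue [[0.5582, -0.101], [0.6429, -0.1013], [0.4729, -0.0926]]
w1 yellow [[0.5611, -0.0517], [0.646, -0.0544], [0.4758, -0.0438]]
w1 red [[0.564, -0.0034], [0.6486, -0.0043], [0.4786, 0.0061]]
w1 green [[0.5674, 0.0453], [0.6518, 0.0449], [0.4817, 0.0559]]
w2 blue [[0.5578, -0.1009], [0.6438, -0.1101], [0.4736, -0.1003]]
w2 yellow [[0.5608, -0.0521], [0.6457, -0.0607], [0.4765, -0.0499]]
w2 red [[0.564, -0.003], [0.4796, -0.0009], [0.6471, -0.0121]]
w2 green [[0.5668, 0.0458], [0.4834, 0.0487], [0.6485, 0.0383]]
```

Emit:
arm_command(
  series="-351 -101 -26 29;-351 -101 -26 29;-351 -101 -26 29;-351 -101 -26 29;-351 -101 -26 29;-351 -101 -26 29;-351 -101 -26 29;-351 -101 -26 29;-351 -101 -26 29;-351 -101 -26 29",
)

```text
t: 8.05
tool_pos: [0.5696, 0.032, 0.2248]
eef_rot: [-2.288, -2.152, -0.001]
ft_force: [-0.1, 0.0, -0.2]
width: 0.0537
gripper_force: 15.0
```

```bash
python3 - <<'E'
from h import *
s=st(); im,s=snap('wrist','w4.png'); C=cam('wrist',s)
for c in blobs(im,'amber',300)[:5]:
    q=cast(C,c[:,0,:],.006); r=cv2.minAreaRect((q[:,:2]*1000).astype(np.float32)); print(cv2.boundingRect(c),r)
print('cam',-C[1].T@C[2])
E
```

```text
8.05 [0.5696 0.032  0.2248] [[0.061, 0.998, -0.0], [0.998, -0.061, 0.001], [0.001, -0.0, -1.0]] [ 0.46  0.49 -0.88  1.66  0.4   1.18 -0.58] w 0.0537
(260, 230, 135, 94) ((566.456298828125, -42.77095031738281), (115.51653289794922, 161.82107543945312), 85.34575653076172)
(284, 97, 81, 82) ((572.1726684570312, 112.74116516113281), (80.48197174072266, 81.7079849243164), 86.45677185058594)
(226, 354, 357, 40) ((656.4097900390625, -177.68142700195312), (57.47990417480469, 458.5363464355469), 86.46697235107422)
(201, 310, 20, 60) ((416.7003479003906, -114.38018798828125), (83.45331573486328, 20.785741806030273), 77.67620849609375)
(432, 310, 21, 60) ((702.4701538085938, -132.29183959960938), (22.314102172851562, 83.45415496826172), 5.475420951843262)
cam [0.57448005 0.10510099 0.38226212]
```

View pics/w4.png

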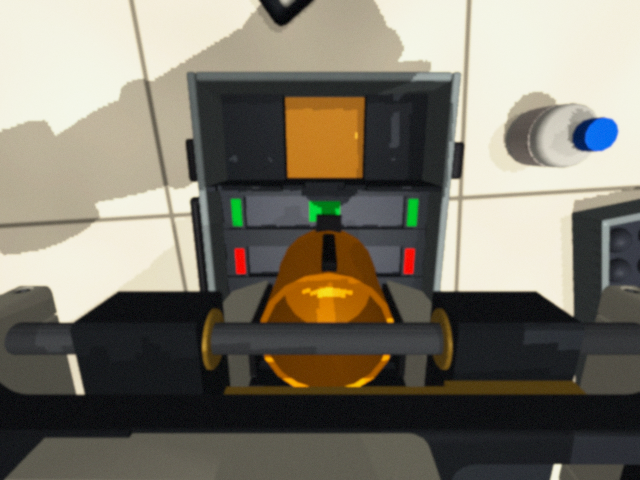

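```bash
python3 - <<'E'
from h import *
def C_at(p,rv): return cam('wrist',{'tool_pos':np.array(p),'eef_rot':np.array(rv)})
C=C_at([0.5696,0.032,0.2248],[-2.288,-2.152,-0.001])
print(np.round(cast(C,[[190,73],[460,73],[200,82],[450,82]],.095),4).tolist())
im=np.load('pics/w4.png.npy')
for c in blobs(im,'green',60)+blobs(im,'red',60): print(cv2.boundingRect(c), np.round(cast(C,[cv2.minAreaRect(c)[0]],.05)[0,:2],4))
for z in (.05,.056): print(z)
E
```

```text
[[0.4744, 0.1647, 0.095], [0.6783, 0.1521, 0.095], [0.481, 0.1581, 0.095], [0.6709, 0.1463, 0.095]]
(309, 200, 32, 22) [0.5684 0.0454]
(406, 198, 13, 29) [0.6535 0.0386]
(230, 198, 13, 29) [0.4827 0.0492]
(403, 248, 13, 27) [ 0.6503 -0.0115]
(234, 248, 13, 27) [ 0.4796 -0.0009]
0.05
0.056
```

The wrist view shows the full amber floor at (284–365, 97–179). Its centre is (0.572, 0.1127), and the rim reading agrees. The funnel is held upright. I'll place it.

Emit:
arm_command(
  series="40 -1 0 0;80 -2 0 0;80 -2 0 0;80 -2 40 0;80 -2 80 0;80 -2 110 0;80 -2 130 0;80 -2 145 0;80 -2 160 0;80 -2 170 0;80 -2 170 0",
)

```text
t: 9.2
tool_pos: [0.5723, 0.1111, 0.0538]
eef_rot: [-2.287, -2.153, 0.002]
ft_force: [-0.1, 0.2, -0.9]
width: 0.0539
gripper_force: 15.0
```

Emit:
arm_command(
  series="0 0 5 0;0 0 9 0;0 0 12 0;0 0 12 0;0 0 12 0",
)

```text
t: 9.7
tool_pos: [0.5729, 0.1111, 0.0429]
eef_rot: [2.288, 2.153, 0.0]
ft_force: [-0.3, -0.5, -0.5]
width: 0.0536
gripper_force: 15.0
```

Emit:
arm_command(
  series="0 0 1 0;0 0 2 0;0 0 2.5 0;0 0 2.5 0",
)

```text
t: 10.1
tool_pos: [0.5728, 0.111, 0.0402]
eef_rot: [2.288, 2.153, -0.0]
ft_force: [-0.5, 0.4, -2.1]
width: 0.054
gripper_force: 15.0
```

Emit:
arm_command(
  series="0 0 0 0;0 0 0 0;0 0 0 0;0 0 0 0;0 0 0 0",
  claw=76,
)

```text
t: 10.6
tool_pos: [0.5728, 0.1111, 0.0402]
eef_rot: [2.288, 2.153, 0.0]
ft_force: [-1.2, -0.0, 0.7]
width: 0.076
gripper_force: 0.0
```

Emit:
arm_command(
  series="0 0 -20 0;0 0 -50 0;0 0 -100 0;-50 0 -150 0;-100 0 -200 0;-150 0 -250 0;-200 0 -300 0;-250 0 -320 0;-250 0 -320 0;-250 0 -320 0",
)

```text
t: 11.6
tool_pos: [0.5575, -0.1418, 0.3623]
eef_rot: [2.289, 2.148, 0.0]
ft_force: [0.7, 1.2, -0.6]
width: 0.076
gripper_force: 0.0
```

```bash
python3 - <<'E'
from h import *
s=st(); im,s=snap('wrist','w5.png'); C=cam('wrist',s)
for col in ('blue','yellow','red','green','teal','amber'):
    for c in blobs(im,col,200)[:5]:
        r=cv2.minAreaRect(c); Q=cast(C,cv2.boxPoints(r),.024); e=[Q[1]-Q[0],Q[2]-Q[1]]; l=max(e,key=np.linalg.norm)
        print(col,np.round(r[0]),int(cv2.contourArea(c)),np.round(cast(C,[r[0]],.024)[0,:2],4),np.round([np.linalg.norm(x) for x in e],3),round(np.degrees(np.arctan2(l[1],l[0])),1))
E
```

```text
11.6 [ 0.5575 -0.1418  0.3623] [[0.064, 0.998, 0.002], [0.998, -0.064, -0.002], [-0.001, 0.002, -1.0]] [ 0.76  0.41 -0.9   1.42  0.32  1.46 -0.19] w 0.076
blue [350. 279.] 746 [ 0.5854 -0.2679] [0.028 0.096] -7.3
blue [326. 172.] 366 [ 0.5589 -0.1041] [0.032 0.022] -3.7
yellow [326. 133.] 418 [ 0.5623 -0.052 ] [0.034 0.023] -3.7
red [227. 281.] 665 [ 0.3963 -0.2585] [0.097 0.031] -2.4
red [326.  92.] 435 [ 5.657e-01 -5.000e-04] [0.033 0.022] -3.7
red [393.  91.] 206 [ 0.6551 -0.0051] [0.03  0.013] 85.3
green [325.  48.] 470 [0.5684 0.0509] [0.033 0.022] -3.7
green [395.  47.] 228 [0.658  0.0469] [0.013 0.03 ] -90.3
green [255.  47.] 214 [0.479  0.0582] [0.012 0.03 ] -92.8
teal [293. 388.] 433 [ 0.4813 -0.4588] [0.144 0.025] -1.7
amber [454. 387.] 2352 [ 0.7535 -0.4745] [0.598 0.025] -3.8
amber [324.  10.] 860 [0.5706 0.0938] [0.078 0.022] -3.7
amber [166. 339.] 649 [ 0.2835 -0.3523] [0.111 0.037] 74.4
amber [488. 339.] 641 [ 0.8045 -0.3864] [0.036 0.111] -82.0
```

View pics/w5.png

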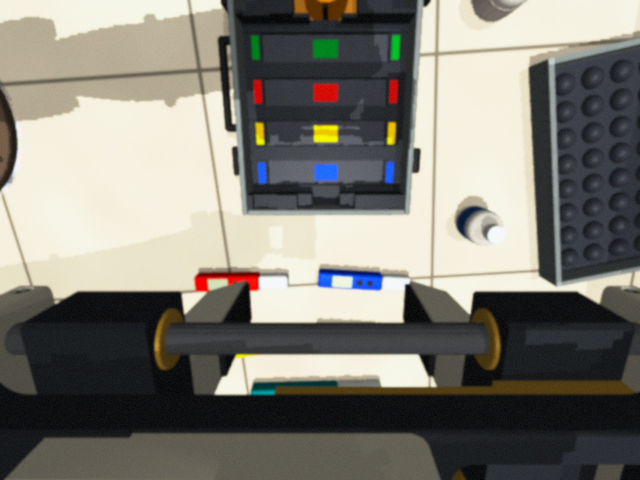

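The funnel stands in its pocket (top edge of the view), all tags are visible, and blue (350,279) and red (240,281) haven't moved. Next I hover over the blue tester and measure it.

Emit:
arm_command(
  series="-127 26 142 93.6;-127 26 142 93.6;-127 26 142 93.6;-127 26 142 93.6;-127 26 142 93.6;-127 26 142 93.6;-127 26 142 93.6;-127 26 142 93.6;-127 26 142 93.6;-127 26 142 93.6;-127 26 142 93.6;-127 26 142 93.6",
  claw=54,
)

```text
t: 12.85
tool_pos: [0.5759, -0.2663, 0.2181]
eef_rot: [3.135, -0.196, -0.0]
ft_force: [-0.2, 0.0, -0.1]
width: 0.054
gripper_force: 0.0
```

```bash
cat >> h.py <<'E'
def go(s,P,psi=None):
    """shift in tool axes mm + turn deg from measured pose to world P, yaw psi (mod 180)"""
    M=Ro.from_rotvec(s['eef_rot']).as_matrix(); d=M.T@(np.array(P)-s['tool_pos'])*1000
    ps=np.degrees(np.arctan2(M[1,0],M[0,0])); t=0 if psi is None else -((psi-ps+90)%180-90)
    return np.round([*d,t],1)
def tester(im,C,col,zt=.024,L=.145,near=None,f=None):
    """top-face centre and yaw: coloured blob + pale cap; uses cast at zt, body length fraction"""
    out=[]
    for c in blobs(im,col,150)[:6]:
        q=(cast(C,c[:,0,:],zt)[:,:2]*1000).astype(np.float32); r=cv2.minAreaRect(q)
        a,b=max(r[1]),min(r[1])
        if not(60<a<170 and 15<b<45): continue
        bx=cv2.boxPoints(r); e=bx[1]-bx[0] if np.linalg.norm(bx[1]-bx[0])>np.linalg.norm(bx[2]-bx[1]) else bx[2]-bx[1]
        e=e/np.linalg.norm(e); e=e*np.sign(e[0]); out.append((np.array(r[0])/1000,a,b,np.degrees(np.arctan2(e[1],e[0])),e,[round(x) for x in cv2.minAreaRect(c)[0]]))
    return out
E
cat > m.py <<'E'
import sys; from h import *
f,*cols=sys.argv[1:]
s=st(); im,s=snap('wrist',f); C=cam('wrist',s)
for col in cols:
    for p,a,b,yaw,e,px in tester(im,C,col,zt=.026 if col=='teal' else .024):
        k=(.1125-a/2000) if col=='teal' else .0725-a/2000
        c=p+e*k; print(col,px,'body',np.round(p,4),round(a),round(b),'yaw',round(yaw,1),'centre',np.round(c,4),'go',go(s,[*c,.010],yaw))
E
python3 m.py w6.png blue green
```

```text
12.85 [ 0.5759 -0.2663  0.2181] [[0.992, -0.125, -0.0], [-0.125, -0.992, -0.0], [-0.0, 0.0, -1.0]] [ 0.64  0.5  -0.44  1.53  0.23  1.16 -1.54] w 0.054
blue [330, 208] body [ 0.5865 -0.2724] 97 24 yaw -7.2 centre [ 0.6105 -0.2755] go [ 35.5   4.8 208.1   0. ]
green [421, 207] body [ 0.5764 -0.3641] 97 27 yaw -7.2 centre [ 0.6   -0.367] go [ 36.5  97.  208.1  -0. ]
```

View pics/w6.png

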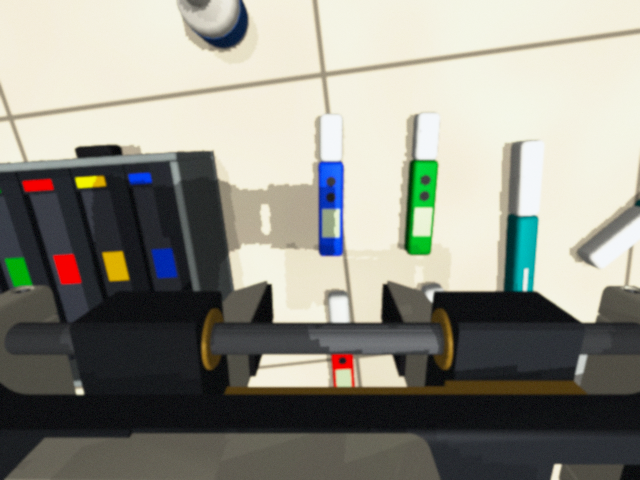

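The wrist view shows blue (330,208) and green (421,207), both display up. I'll grip blue and carry it over its trough.

Emit:
arm_command(
  series="35 5 50 0;35 5 100 0;35 5 140 0;35 5 175 0;35 5 195 0;35 5 208 0;35 5 208 0;35 5 208 0",
)

```text
t: 13.7
tool_pos: [0.6107, -0.2761, 0.0112]
eef_rot: [3.136, -0.192, 0.002]
ft_force: [-0.2, 0.3, 0.4]
width: 0.0541
gripper_force: 0.0
```

Emit:
arm_command(
  series="0 0 0 0;0 0 0 0;0 0 0 0;0 0 0 0;0 0 0 0;0 0 0 0",
  claw=18,
  grip_force=15,
)

```text
t: 14.3
tool_pos: [0.6103, -0.2761, 0.0108]
eef_rot: [3.135, -0.194, 0.001]
ft_force: [-1.2, 0.1, 5.1]
width: 0.0254
gripper_force: 15.0
```

Emit:
arm_command(
  series="0 0 -40 0;0 0 -90 0;0 0 -120 0;-20 -45 -120 -1;-40 -90 -120 -2;-60 -135 -120 -3;-74 -166 -120 -3.6;-74 -166 -120 -3.6;-74 -166 -120 -3.6;-74 -166 -120 -3.6",
)

```text
t: 15.3
tool_pos: [0.5572, -0.1038, 0.13]
eef_rot: [3.139, -0.098, -0.0]
ft_force: [0.2, 0.0, -0.4]
width: 0.0256
gripper_force: 15.0
```

```bash
cat > p.py <<'E'
import sys; from h import *
# view over troughs: middle tags, plus go to trough k (0 blue..3 green) at TCP z
s=st(); im,s=snap('wrist',sys.argv[1]); C=cam('wrist',s); k=int(sys.argv[2])
for col in ('blue','yellow','red','green'):
    for c in blobs(im,col,100)[:5]:
        m=cv2.minAreaRect(c); P=cast(C,[m[0]],.05)[0]
        if -.13<P[1]<.07 and .46<P[0]<.67: print(col,[round(x) for x in m[0]],int(cv2.contourArea(c)),np.round(P[:2],4))
print('go',go(s,[.558+.003*k,-.101+.0488*k,.0605],-3.6),s['ft_force'])
E
python3 p.py w7.png 0
```

```text
15.3 [ 0.5572 -0.1038  0.13  ] [[0.998, -0.062, -0.0], [-0.062, -0.998, -0.001], [-0.0, 0.001, -1.0]] [ 0.43  0.49 -0.48  1.8   0.28  0.92 -1.8 ] w 0.0256
blue [327, 288] 3538 [ 0.5303 -0.1031]
blue [322, 128] 721 [ 0.6433 -0.1073]
blue [327, 370] 531 [ 0.4604 -0.0987]
yellow [254, 251] 1157 [ 0.5628 -0.053 ]
yellow [244, 128] 715 [ 0.6465 -0.0567]
red [186, 251] 1193 [ 0.5654 -0.0041]
red [168, 128] 723 [ 0.6496 -0.007 ]
green [118, 251] 1185 [0.5685 0.0447]
green [90, 128] 727 [0.6528 0.0433]
green [126, 359] 234 [0.4806 0.0583]
go [ 0.6 -2.9 69.5  0. ] [ 0.16533565  0.03810704 -0.37993436]
```

View pics/w7.png

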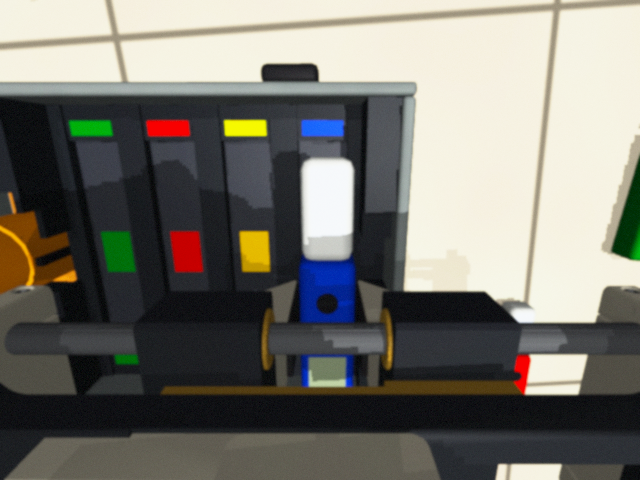

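Blue is held level and aligned over its trough, with the yellow, red and green tags at (254,251), (186,251) and (118,251). I'll lower it and release.

Emit:
arm_command(
  series="1.5 -2.4 20 0;1.5 -2.4 40 0;1.5 -2.4 55 0;1.5 -2.4 64 0;1.5 -2.4 69 0;1.5 -2.4 69.5 0;1.5 -2.4 69.5 0;1.5 -2.4 69.5 0",
)

```text
t: 16.15
tool_pos: [0.5591, -0.1001, 0.0612]
eef_rot: [3.14, -0.096, 0.001]
ft_force: [-0.5, -0.6, -0.9]
width: 0.026
gripper_force: 15.0
```

Emit:
arm_command(
  series="0 0 0 0;0 0 0 0;0 0 0 0",
  claw=33,
)

```text
t: 16.45
tool_pos: [0.5589, -0.0999, 0.061]
eef_rot: [3.14, -0.095, 0.001]
ft_force: [1.3, 0.3, 0.1]
width: 0.0326
gripper_force: 0.0
```

Emit:
arm_command(
  series="0 0 -10 0;0 0 -40 0;0 0 -80 0;30 50 -120 0;35 100 -130 2;40 150 -130 4;40 200 -130 4;40 240 -130 4;40 263 -130 4;40 263 -130 4",
)

```text
t: 17.45
tool_pos: [0.5802, -0.3721, 0.1908]
eef_rot: [3.131, -0.218, -0.001]
ft_force: [0.7, 0.0, -0.0]
width: 0.0332
gripper_force: 0.0
```

```bash
python3 m.py w8.png green red yellow blue
```

```text
17.45 [ 0.5802 -0.3721  0.1908] [[0.99, -0.138, -0.001], [-0.138, -0.99, -0.003], [-0.001, 0.003, -1.0]] [ 0.74  0.6  -0.41  1.42  0.25  1.17 -1.41] w 0.0332
green [320, 230] body [ 0.5764 -0.3667] 96 24 yaw -7.7 centre [ 0.6006 -0.3699] go [ 19.9  -5.6 180.7  -0.2]
```

View pics/w8.png

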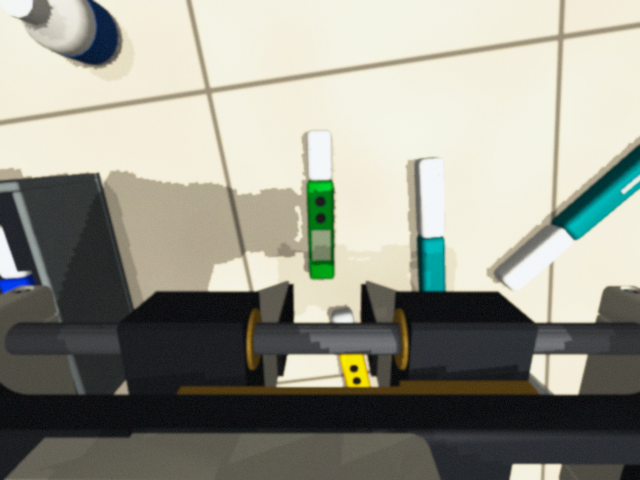

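The green tester is at (320,230), display up; blue is in the case at the left edge. I'll grip green and carry it.

Emit:
arm_command(
  series="20 -5.6 40 0;20 -5.6 80 0;20 -5.6 120 0;20 -5.6 150 0;20 -5.6 170 0;20 -5.6 181 0;20 -5.6 181 0;20 -5.6 181 0",
  claw=50,
)

```text
t: 18.3
tool_pos: [0.6042, -0.3615, 0.0111]
eef_rot: [3.135, -0.204, 0.002]
ft_force: [0.4, 0.1, 0.4]
width: 0.05
gripper_force: 0.0
```

Emit:
arm_command(
  series="0 0 0 0;0 0 0 0;0 0 0 0;0 0 0 0;0 0 0 0;0 0 0 0",
  claw=18,
)

```text
t: 18.9
tool_pos: [0.6035, -0.3627, 0.0106]
eef_rot: [3.134, -0.206, 0.002]
ft_force: [-1.4, -2.3, 5.9]
width: 0.0258
gripper_force: 15.0
```

Emit:
arm_command(
  series="0 0 -40 0;0 0 -90 0;0 0 -130 0;-10 -48 -130 -1;-20 -96 -130 -2;-30 -144 -130 -3;-40 -192 -130 -4.2;-52 -240 -130 -4.2;-62 -288 -130 -4.2;-72 -335 -130 -4.2;-82 -380 -130 -4.2;-90 -406 -130 -4.2",
)

```text
t: 20.1
tool_pos: [0.5658, 0.0574, 0.1399]
eef_rot: [-3.138, 0.083, 0.0]
ft_force: [-0.1, -0.2, -0.9]
width: 0.0261
gripper_force: 15.0
```

Emit:
arm_command(
  series="0 0 0 0;0 0 0 0;0 0 0 0",
)

```text
t: 20.4
tool_pos: [0.5668, 0.0508, 0.1394]
eef_rot: [3.139, -0.092, -0.001]
ft_force: [-0.1, -0.1, -0.8]
width: 0.0256
gripper_force: 15.0
```

```bash
sed -i 's/\.558+\.003\*k,-\.101+\.0488\*k/.559+.003*k,-.1015+.0488*k/' p.py; python3 p.py w9.png 3
```

```text
20.4 [0.5668 0.0508 0.1394] [[0.998, -0.059, -0.001], [-0.059, -0.998, -0.001], [-0.0, 0.001, -1.0]] [ 0.17  0.48 -0.49  1.79  0.28  0.94 -2.07] w 0.0256
blue [538, 271] 4271 [ 0.5403 -0.1088]
blue [558, 130] 663 [ 0.6426 -0.1113]
yellow [465, 248] 1102 [ 0.5622 -0.053 ]
yellow [483, 129] 645 [ 0.6459 -0.0608]
red [400, 248] 1068 [ 0.5651 -0.0042]
red [409, 128] 592 [ 0.6493 -0.0107]
green [327, 292] 3003 [0.5334 0.0518]
green [328, 370] 736 [0.4631 0.0556]
green [335, 128] 596 [0.6522 0.0393]
go [ 1.6  5.8 78.9  0.2] [-0.12863725 -0.11261384 -0.76595799]
```

Emit:
arm_command(
  series="3.6 6.6 30 0.2;3.6 6.6 40 0.2;3.6 6.6 40 0.2;3.6 6.6 40 0.2;3.6 6.6 40 0.2",
)

```text
t: 20.95
tool_pos: [0.5706, 0.0458, 0.1007]
eef_rot: [-3.14, 0.095, -0.002]
ft_force: [0.6, -0.2, -0.0]
width: 0.0261
gripper_force: 15.0
```

Emit:
arm_command(
  series="-0.5 1.5 15 0;-0.5 1.5 28 0;-0.5 1.5 35 0;-0.5 1.5 39 0;-0.5 1.5 40 0;-0.5 1.5 40 0;-0.5 1.5 40 0",
)

```text
t: 21.65
tool_pos: [0.57, 0.0441, 0.0612]
eef_rot: [3.14, -0.095, 0.002]
ft_force: [-4.1, -2.1, 14.8]
width: 0.0259
gripper_force: 15.0
```

Emit:
arm_command(
  series="0 0 0 0;0 0 0 0;0 0 0 0",
  claw=30,
)

```text
t: 21.95
tool_pos: [0.5695, 0.0442, 0.0597]
eef_rot: [-3.14, 0.095, 0.0]
ft_force: [0.2, -0.1, -0.3]
width: 0.0299
gripper_force: 0.0
```

Emit:
arm_command(
  series="0 0 -5 0;0 0 -25 0;0 0 -60 0;0 0 -100 0;-50 50 -110 0;-90 100 -110 0;-120 150 -110 0;-150 200 -110 0;-170 250 -110 0;-170 295 -110 0;-170 295 -110 0;-170 295 -110 0",
)

```text
t: 23.15
tool_pos: [0.379, -0.2463, 0.1699]
eef_rot: [3.137, -0.11, -0.001]
ft_force: [0.1, 1.2, -0.1]
width: 0.0301
gripper_force: 0.0
```

Emit:
arm_command(
  series="0 0 0 0;0 0 0 0;0 0 0 0;0 0 0 0;0 0 0 0",
  claw=50,
)

```text
t: 23.65
tool_pos: [0.3822, -0.2393, 0.1697]
eef_rot: [-3.14, 0.093, -0.0]
ft_force: [-0.0, -0.4, 0.0]
width: 0.05
gripper_force: 0.0
```

```bash
python3 m.py w10.png red yellow green blue
```

```text
23.65 [ 0.3822 -0.2393  0.1697] [[0.998, -0.059, 0.0], [-0.059, -0.998, 0.0], [0.0, -0.0, -1.0]] [ 0.8   0.25 -0.43  2.03  0.14  0.89 -1.33] w 0.05
red [352, 214] body [ 0.3952 -0.2629] 98 26 yaw -3.4 centre [ 0.4189 -0.2643] go [3.810e+01 2.280e+01 1.597e+02 1.000e-01]
yellow [481, 212] body [ 0.3907 -0.3781] 99 32 yaw 4.4 centre [ 0.4137 -0.3763] go [ 39.5 134.9 159.7  -7.8]
blue [108, 70] body [ 0.5225 -0.0763] 102 42 yaw -3.7 centre [ 0.5441 -0.0777] go [ 152.  -170.9  159.8    0.3]
```

Emit:
arm_command(
  series="38 23 40 0;38 23 80 0;38 23 110 0;38 23 135 0;38 23 152 0;38 23 160 0;38 23 160 0;38 23 160 0;38 23 160 0",
)

```text
t: 24.6
tool_pos: [0.4191, -0.2657, 0.0107]
eef_rot: [3.139, -0.095, 0.002]
ft_force: [-0.6, -0.2, 0.1]
width: 0.0499
gripper_force: 0.0
```

Emit:
arm_command(
  series="0 0 0 0;0 0 0 0;0 0 0 0;0 0 0 0;0 0 0 0;0 0 0 0",
  claw=18,
)

```text
t: 25.2
tool_pos: [0.4185, -0.2653, 0.01]
eef_rot: [3.14, -0.095, 0.0]
ft_force: [-0.6, 0.9, 6.2]
width: 0.0256
gripper_force: 15.0
```

Emit:
arm_command(
  series="0 0 -40 0;0 0 -90 0;0 0 -130 0;20 -40 -130 0;42 -85 -130 0;64 -130 -130 0;86 -175 -130 0;108 -220 -130 0;130 -268 -130 0;130 -268 -130 0;130 -268 -130 0;130 -268 -130 0",
)

```text
t: 26.4
tool_pos: [0.5637, -0.0071, 0.1392]
eef_rot: [3.139, -0.097, -0.002]
ft_force: [-0.0, -0.7, -0.7]
width: 0.0259
gripper_force: 15.0
```

Emit:
arm_command(
  series="0 0 20 0;0 0 40 0;0 0 40 0;0 0 40 0",
)

```text
t: 26.8
tool_pos: [0.5639, -0.0072, 0.0999]
eef_rot: [3.139, -0.098, -0.001]
ft_force: [1.1, -0.8, -0.8]
width: 0.0259
gripper_force: 15.0
```

```bash
python3 p.py w11.png 2
```

```text
26.8 [ 0.5639 -0.0072  0.0999] [[0.998, -0.063, -0.001], [-0.063, -0.998, -0.001], [-0.001, 0.001, -1.0]] [ 0.24  0.52 -0.44  1.84  0.29  0.85 -1.98] w 0.0259
blue [483, 269] 3401 [ 0.5566 -0.107 ]
blue [498, 126] 930 [ 0.643  -0.1102]
yellow [398, 266] 1464 [ 0.5623 -0.0532]
yellow [408, 126] 865 [ 0.6462 -0.0597]
red [326, 288] 3451 [ 0.5498 -0.0069]
red [319, 126] 861 [ 0.6494 -0.009 ]
red [327, 370] 521 [ 0.4887 -0.0034]
green [238, 264] 2566 [0.5701 0.048 ]
green [230, 126] 905 [0.6523 0.0411]
go [ 0.9 -3.4 39.4  0. ] [ 1.06637969 -0.83766262 -0.76280492]
```

Emit:
arm_command(
  series="1 -3.4 15 0;1 -3.4 27 0;1 -3.4 34 0;1 -3.4 38 0;1 -3.4 39.4 0;1 -3.4 39.4 0;1 -3.4 39.4 0",
)

```text
t: 27.55
tool_pos: [0.5658, -0.0024, 0.0604]
eef_rot: [3.14, -0.095, 0.001]
ft_force: [0.1, 0.3, -1.7]
width: 0.026
gripper_force: 15.0
```

Emit:
arm_command(
  series="0 0 0 0;0 0 0 0;0 0 0 0",
  claw=31,
)

```text
t: 27.85
tool_pos: [0.5658, -0.0024, 0.0604]
eef_rot: [3.14, -0.095, 0.0]
ft_force: [-0.1, -0.2, -0.0]
width: 0.0308
gripper_force: 0.0
```

Emit:
arm_command(
  series="0 0 -5 0;0 0 -25 0;0 0 -60 0;0 0 -100 0;-50 40 -110 -2;-90 90 -110 -4;-120 140 -110 -6;-150 190 -110 -8;-170 240 -110 -8;-174 290 -110 -8;-174 335 -110 -8;-174 362 -110 -8",
)

```text
t: 29.05
tool_pos: [0.3713, -0.3377, 0.1712]
eef_rot: [3.138, 0.124, 0.001]
ft_force: [1.5, 0.1, 0.8]
width: 0.0309
gripper_force: 0.0
```

Emit:
arm_command(
  series="0 0 0 0;0 0 0 0;0 0 0 0;0 0 0 0;0 0 0 0",
  claw=50,
)

```text
t: 29.55
tool_pos: [0.373, -0.3346, 0.1705]
eef_rot: [3.139, 0.127, 0.0]
ft_force: [0.0, 0.4, -0.6]
width: 0.05
gripper_force: 0.0
```

```bash
python3 m.py w12.png yellow red teal
```

```text
29.55 [ 0.373  -0.3346  0.1705] [[0.997, 0.081, 0.0], [0.081, -0.997, -0.0], [0.0, 0.0, -1.0]] [ 0.94  0.33 -0.4   1.92  0.16  0.93 -1.02] w 0.05
yellow [380, 214] body [ 0.3905 -0.3815] 97 27 yaw 4.9 centre [ 0.4144 -0.3795] go [ 37.6  48.  160.5  -0.3]
teal [497, 111] body [ 0.4806 -0.4667] 146 28 yaw -1.9 centre [ 0.52  -0.468] go [135.7 144.9 160.6   6.6]
```

Emit:
arm_command(
  series="38 48 40 0;38 48 80 0;38 48 110 0;38 48 135 0;38 48 152 0;38 48 160.5 0;38 48 160.5 0;38 48 160.5 0;38 48 160.5 0",
)

```text
t: 30.5
tool_pos: [0.4149, -0.3811, 0.011]
eef_rot: [3.138, 0.124, 0.002]
ft_force: [-0.3, 0.3, 0.4]
width: 0.0499
gripper_force: 0.0
```

Emit:
arm_command(
  series="0 0 0 0;0 0 0 0;0 0 0 0;0 0 0 0;0 0 0 0;0 0 0 0",
  claw=18,
)

```text
t: 31.1
tool_pos: [0.4142, -0.3807, 0.01]
eef_rot: [3.139, 0.124, 0.0]
ft_force: [-1.5, 0.6, 4.3]
width: 0.0256
gripper_force: 15.0
```

Emit:
arm_command(
  series="0 0 -40 0;0 0 -90 0;0 0 -130 0;23 -40 -130 2;46 -80 -130 4;69 -122 -130 6;92 -164 -130 8.3;115 -206 -130 8.3;138 -248 -130 8.3;161 -290 -130 8.3;174 -314 -130 8.3;174 -314 -130 8.3",
)

```text
t: 32.3
tool_pos: [0.5642, -0.048, 0.1398]
eef_rot: [-3.137, 0.092, -0.001]
ft_force: [-0.4, -0.2, -1.0]
width: 0.0253
gripper_force: 15.0
```

Emit:
arm_command(
  series="0 0 20 0;0 0 40 0;0 0 40 0;0 0 40 0;0 0 40 0",
)

```text
t: 32.8
tool_pos: [0.5633, -0.0543, 0.1007]
eef_rot: [3.14, -0.104, 0.002]
ft_force: [0.2, -1.0, -0.9]
width: 0.0258
gripper_force: 15.0
```

```bash
python3 p.py w13.png 1
```

```text
32.8 [ 0.5633 -0.0543  0.1007] [[0.998, -0.066, 0.001], [-0.066, -0.998, -0.0], [0.001, 0.0, -1.0]] [ 0.28  0.51 -0.39  1.84  0.25  0.84 -1.87] w 0.0258
blue [404, 264] 2516 [ 0.5626 -0.1044]
blue [410, 130] 890 [ 0.643  -0.1084]
yellow [327, 288] 3426 [ 0.549  -0.0542]
yellow [322, 130] 864 [ 0.6464 -0.0579]
yellow [327, 370] 585 [ 0.4874 -0.0501]
red [239, 264] 2602 [0.5698 0.0006]
red [234, 132] 895 [ 0.6493 -0.0079]
green [161, 278] 3111 [0.5632 0.0521]
green [146, 132] 917 [0.6527 0.0426]
go [-1.5 -1.5 40.2 -0.2] [ 0.21140144 -0.95585634 -0.86631729]
```

Emit:
arm_command(
  series="-1.5 -2 15 0;-1.5 -2 27 0;-1.5 -2 34 0;-1.5 -2 38 0;-1.5 -2 40.2 0;-1.5 -2 40.2 0;-1.5 -2 40.2 0",
)

```text
t: 33.55
tool_pos: [0.5618, -0.0518, 0.0599]
eef_rot: [3.14, -0.104, 0.001]
ft_force: [-0.3, -0.2, 1.7]
width: 0.0255
gripper_force: 15.0
```

Emit:
arm_command(
  series="0 0 0 0;0 0 0 0;0 0 0 0",
  claw=31,
)

```text
t: 33.85
tool_pos: [0.5616, -0.0518, 0.0597]
eef_rot: [3.14, -0.104, 0.0]
ft_force: [0.5, 0.0, 0.4]
width: 0.0315
gripper_force: 0.0
```

Emit:
arm_command(
  series="0 0 -5 0;0 0 -25 0;0 0 -60 0;0 0 -100 0;0 0 -150 0;0 0 -200 0;0 0 -250 0;-30 -10 -300 0;-70 -20 -320 0;-100 -40 -320 0;-110 -40 -320 0;-110 -40 -320 0",
)

```text
t: 35.05
tool_pos: [0.4532, -0.0043, 0.3805]
eef_rot: [3.139, -0.102, 0.002]
ft_force: [0.7, -0.5, 0.3]
width: 0.031
gripper_force: 0.0
```

Emit:
arm_command(
  series="0 0 0 0;0 0 0 0;0 0 0 0;0 0 0 0",
  claw=88,
)

```text
t: 35.45
tool_pos: [0.4548, -0.0049, 0.3791]
eef_rot: [-3.139, 0.104, 0.002]
ft_force: [0.1, 0.8, -0.3]
width: 0.0586
gripper_force: 0.0
```

```bash
python3 - <<'E'
from h import *
s=st(); im,s=snap('wrist','w14.png'); C=cam('wrist',s)
for col in('blue','yellow','red','green'):
    for c in blobs(im,col,200)[:3]:
        r=cv2.minAreaRect((cast(C,c[:,0,:],.074)[:,:2]*1000).astype(np.float32)); print(col,np.round(cv2.minAreaRect(c)[0]),np.round(r[0]),np.round(r[1]),round(r[2],1))
E
```

```text
35.45 [ 0.4548 -0.0049  0.3791] [[0.998, -0.066, -0.001], [-0.066, -0.998, 0.0], [-0.001, -0.0, -1.0]] [ 0.33  0.09 -0.47  1.67  0.04  1.39 -1.79] w 0.0586
blue [395. 141.] [527. -98.] [ 31. 111.] 86.5
blue [398.  45.] [ 639. -104.] [28. 11.] 86.2
yellow [358. 141.] [531. -51.] [ 29. 111.] 86.2
yellow [230. 115.] [574. 108.] [53. 46.] 3.9
red [319. 141.] [534.  -2.] [ 29. 112.] 87.1
red [ 84. 250.] [412. 337.] [43. 47.] 34.1
green [283. 142.] [535.  45.] [ 29. 110.] 86.1
green [280.  46.] [647.  37.] [27. 11.] 86.2
```

View pics/w14.png

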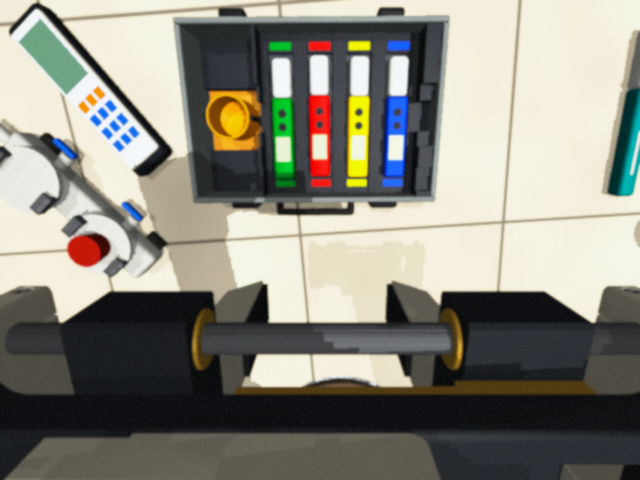

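All four testers lie in their own troughs, display up, at (283,142), (319,141), (358,141) and (395,141). The funnel stands in its pocket at (235,118), and the meter is at (90,88). The bottom layer is complete. Next I measure the case corners and the meter.

```bash
python3 - <<'E'
from h import *
s=bot.sense(); C=cam('wrist',s)
q=cast(C,[[176,19],[447,16],[436,201],[191,205]],.095)[:,:2]; print(np.round(q,4).tolist(), q.mean(0), np.linalg.norm(q[1]-q[0]),np.linalg.norm(q[2]-q[1]))
m=cast(C,[[12,25],[38,4],[170,150],[142,174]],.036)[:,:2]; c=m.mean(0); e=(m[0]+m[1]-m[2]-m[3])/2; y=np.degrees(np.arctan2(e[1],e[0]))
print(c,np.linalg.norm(e),y)
d=e/np.linalg.norm(e); print('hover',go(s,[*(c-.074*d),.30],y))
E
```

```text
[[0.6764, 0.1485], [0.6591, -0.1538], [0.4519, -0.1457], [0.4678, 0.1684]] [0.56382992 0.00434332] 0.30284460526503115 0.2073460386033291
[0.61846449 0.29522051] 0.22966216189735406 33.956849023844114
hover [  85.1 -264.9   79.2  -37.8]
```

Emit:
arm_command(
  series="85 -265 79 -38;85 -265 79 -38;85 -265 79 -38;85 -265 79 -38;85 -265 79 -38;85 -265 79 -38;85 -265 79 -38;85 -265 79 -38;85 -265 79 -38;85 -265 79 -38;85 -265 79 -38",
  claw=76,
)

```text
t: 36.6
tool_pos: [0.557, 0.253, 0.3013]
eef_rot: [3.003, 0.921, 0.002]
ft_force: [0.3, -0.0, 1.0]
width: 0.0762
gripper_force: 0.0
```

```bash
cat > mm.py <<'E'
import sys; from h import *
s=st(); im,s=snap('wrist',sys.argv[1]); C=cam('wrist',s)
h=cv2.cvtColor(im,cv2.COLOR_RGB2HSV)
dk=(h[:,:,2]<50).astype(np.uint8); dk[280:]=0
cs,_=cv2.findContours(dk,cv2.RETR_EXTERNAL,cv2.CHAIN_APPROX_NONE)
for c in sorted(cs,key=cv2.contourArea)[-4:]:
    r=cv2.minAreaRect((cast(C,c[:,0,:],.036)[:,:2]*1000).astype(np.float32)); print('dark',cv2.boundingRect(c),np.round(r[0]),np.round(r[1]),round(r[2],1))
# white front: low saturation bright inside
for nm,lo,hi in (('white',(0,0,150),(180,30,255)),('keys',(100,120,80),(125,255,255)),('scr',(55,40,60),(85,255,200))):
    m=cv2.inRange(h,lo,hi); m[280:]=0; cs,_=cv2.findContours(cv2.morphologyEx(m,cv2.MORPH_CLOSE,np.ones((9,9)) if nm=='keys' else np.ones((3,3))),cv2.RETR_EXTERNAL,cv2.CHAIN_APPROX_NONE)
    for c in sorted(cs,key=cv2.contourArea)[-2:]:
        r=cv2.minAreaRect((cast(C,c[:,0,:],.036)[:,:2]*1000).astype(np.float32)); print(nm,cv2.boundingRect(c),np.round(r[0]),np.round(r[1]),round(r[2],1))
E
python3 mm.py w15.png
```

```text
36.6 [0.557  0.253  0.3013] [[0.828, 0.561, 0.001], [0.561, -0.828, -0.0], [0.001, 0.001, -1.0]] [-0.08  0.44 -0.65  1.45  0.27  1.34 -1.72] w 0.0762
dark (515, 233, 66, 47) [653. -22.] [103.  34.] 86.4
dark (613, 80, 27, 55) [843.  31.] [59. 29.] 48.0
dark (354, 173, 113, 107) [592. 153.] [ 27. 185.] 86.2
dark (454, 186, 70, 94) [626.  80.] [ 90. 101.] 86.5
white (0, 0, 301, 248) [562. 503.] [291. 301.] 0.2
white (336, 0, 304, 274) [820. 112.] [214. 488.] 0.1
keys (570, 98, 31, 28) [817.  69.] [29. 33.] 38.7
keys (301, 162, 33, 46) [575. 278.] [54. 39.] 34.1
scr (510, 240, 18, 16) [653.  22.] [21. 14.] 82.3
scr (298, 51, 38, 75) [664. 338.] [77. 42.] 34.1
```

```bash
python3 - <<'E'
from h import *
im=np.load('pics/w15.png.npy').astype(int)
for r in (60,145,215): print(r,[(u,im[r,u].tolist()) for u in range(276,362,3)])
for u in (312,): print([(r,im[r,u].tolist()) for r in list(range(24,56,3))+list(range(205,262,3))])
E
```

```text
60 [(276, [245, 239, 222]), (279, [245, 239, 223]), (282, [245, 240, 225]), (285, [245, 240, 223]), (288, [201, 191, 167]), (291, [72, 68, 62]), (294, [235, 238, 234]), (297, [187, 218, 206]), (300, [142, 193, 166]), (303, [141, 193, 166]), (306, [141, 192, 165]), (309, [140, 192, 165]), (312, [144, 195, 164]), (315, [144, 196, 166]), (318, [142, 194, 165]), (321, [144, 194, 163]), (324, [141, 195, 165]), (327, [144, 198, 166]), (330, [144, 197, 164]), (333, [143, 196, 164]), (336, [201, 227, 218]), (339, [240, 243, 242]), (342, [85, 84, 77]), (345, [239, 234, 213]), (348, [226, 219, 191]), (351, [172, 164, 139]), (354, [181, 171, 147]), (357, [233, 228, 202]), (360, [244, 242, 225])]
145 [(276, [246, 241, 223]), (279, [246, 242, 226]), (282, [245, 242, 224]), (285, [246, 242, 227]), (288, [230, 222, 195]), (291, [148, 138, 121]), (294, [105, 104, 96]), (297, [220, 215, 199]), (300, [227, 149, 90]), (303, [229, 111, 0]), (306, [231, 114, 0]), (309, [225, 192, 163]), (312, [229, 183, 143]), (315, [229, 114, 0]), (318, [230, 116, 5]), (321, [229, 167, 116]), (324, [228, 210, 190]), (32
[... 973 characters left out ...]
27])]
[(24, [243, 237, 219]), (27, [184, 173, 151]), (30, [36, 37, 39]), (33, [41, 44, 50]), (36, [62, 62, 70]), (39, [236, 238, 238]), (42, [244, 247, 250]), (45, [244, 248, 250]), (48, [240, 245, 247]), (51, [148, 196, 173]), (54, [139, 192, 163]), (205, [218, 232, 248]), (208, [235, 241, 249]), (211, [244, 247, 250]), (214, [246, 248, 250]), (217, [245, 247, 250]), (220, [245, 248, 250]), (223, [246, 248, 251]), (226, [245, 247, 249]), (229, [146, 150, 144]), (232, [46, 50, 57]), (235, [80, 76, 70]), (238, [240, 234, 214]), (241, [245, 240, 225]), (244, [246, 240, 223]), (247, [246, 240, 224]), (250, [245, 239, 221]), (253, [244, 239, 220]), (256, [239, 232, 212]), (259, [230, 221, 194])]
```

```bash
python3 - <<'E'
from h import *
s=bot.sense(); C=cam('wrist',s)
q=cast(C,[[316.5,37.5],[317,229]],.036)[:,:2]; e=q[0]-q[1]; c=q.mean(0); print(q,c,np.linalg.norm(e),np.degrees(np.arctan2(e[1],e[0])))
print(np.linalg.norm(cast(C,[[292,145]],.036)-cast(C,[[342.5,145]],.036)))
print(go(s,[*c,.018],34.1))
print('seat', [0.565-.025*.062,.0037-.025*.998])
E
```

```text
[[0.70644249 0.36652463]
 [0.52917721 0.24790283]] [0.61780985 0.30721373] 0.21329348778264717 33.78951629674417
0.059294452707623235
[ 80.5 -10.8 283.3   0. ]
seat [0.5634499999999999, -0.021249999999999998]
```

Emit:
arm_command(
  series="40 -5 40 0;80 -11 80 0;97 -11 125 0;97 -11 170 0;97 -11 210 0;97 -11 240 0;97 -11 260 0;97 -11 273 0;97 -11 273 0;97 -11 273 0",
)

```text
t: 37.65
tool_pos: [0.6313, 0.3181, 0.0287]
eef_rot: [-3.002, -0.924, -0.002]
ft_force: [0.2, -0.6, 0.5]
width: 0.0758
gripper_force: 0.0
```

Emit:
arm_command(
  series="0 0 5 0;0 0 10 0;0 0 10 0;0 0 10 0",
)

```text
t: 38.05
tool_pos: [0.6307, 0.3178, 0.0177]
eef_rot: [3.002, 0.924, 0.0]
ft_force: [-0.2, -0.5, -0.9]
width: 0.0759
gripper_force: 0.0
```

Emit:
arm_command(
  series="0 0 0 0;0 0 0 0;0 0 0 0;0 0 0 0;0 0 0 0;0 0 0 0",
  claw=50,
  grip_force=40,
)

```text
t: 38.65
tool_pos: [0.6309, 0.3177, 0.0178]
eef_rot: [3.002, 0.924, 0.001]
ft_force: [0.9, -1.7, 2.1]
width: 0.0617
gripper_force: 40.0
```

Emit:
arm_command(
  series="0 0 -40 0;0 0 -90 0;0 0 -130 0;0 0 -150 0;-30 30 -150 -8;-66 65 -150 -16;-102 100 -150 -24;-138 135 -150 -32;-172 168 -150 -40;-206 200 -150 -48;-236 230 -150 -52.3;-236 230 -150 -52.3",
)

```text
t: 39.85
tool_pos: [0.563, -0.0143, 0.1657]
eef_rot: [2.296, 2.144, -0.011]
ft_force: [0.6, -0.7, -5.4]
width: 0.0618
gripper_force: 40.0
```

Emit:
arm_command(
  series="0 0 0 0;0 0 0 0;0 0 0 0;0 0 0 0",
)

```text
t: 40.25
tool_pos: [0.5649, -0.0036, 0.1676]
eef_rot: [-2.285, -2.155, -0.0]
ft_force: [0.1, 0.6, -5.2]
width: 0.0618
gripper_force: 40.0
```

```bash
python3 - <<'E'
from h import *
s=st(); im,s=snap('wrist','w16.png'); C=cam('wrist',s)
print(go(s,[.5644,-.0052,.098],86.4),s['ft_force'])
for nm,lo,hi in (('keys',(100,120,80),(125,255,255)),('scr',(55,40,60),(85,255,200))):
    m=cv2.inRange(cv2.cvtColor(im,cv2.COLOR_RGB2HSV),lo,hi); m[280:]=0
    cs,_=cv2.findContours(m,cv2.RETR_EXTERNAL,cv2.CHAIN_APPROX_NONE)
    for c in sorted(cs,key=cv2.contourArea)[-1:]:
        r=cv2.minAreaRect((cast(C,c[:,0,:],s['tool_pos'][2]+.018)[:,:2]*1000).astype(np.float32)); print(nm,cv2.boundingRect(c),np.round(r[0]),np.round(r[1]),round(r[2],1))
E
```

```text
40.25 [ 0.5649 -0.0036  0.1676] [[0.059, 0.998, 0.0], [0.998, -0.059, 0.0], [0.0, 0.0, -1.0]] [ 0.52  0.55 -0.87  1.75  0.47  1.07 -0.57] w 0.0618
[-1.7 -0.4 69.6  0.2] [ 0.10601375  0.62311697 -5.16471078]
scr (271, 135, 113, 145) [568.  44.] [59. 43.] 86.5
```

Emit:
arm_command(
  series="-1.7 -0.4 20 0.2;-1.7 -0.4 40 0.2;-1.7 -0.4 55 0.2;-1.7 -0.4 62 0.2;-1.7 -0.4 66 0.2;-1.7 -0.4 66 0.2;-1.7 -0.4 66 0.2",
)

```text
t: 41.0
tool_pos: [0.5648, -0.0065, 0.1023]
eef_rot: [2.291, 2.149, 0.001]
ft_force: [1.3, 0.9, -4.3]
width: 0.0621
gripper_force: 40.0
```

Emit:
arm_command(
  series="0 0 1 0;0 0 2 0;0 0 3 0;0 0 3.3 0;0 0 3.3 0",
)

```text
t: 41.5
tool_pos: [0.5643, -0.0068, 0.0983]
eef_rot: [-2.292, -2.149, 0.0]
ft_force: [0.2, -0.6, -4.7]
width: 0.0616
gripper_force: 40.0
```

Emit:
arm_command(
  series="0 0 0.5 0;0 0 1 0;0 0 1 0",
)

```text
t: 41.8
tool_pos: [0.5644, -0.0067, 0.0977]
eef_rot: [2.291, 2.149, -0.0]
ft_force: [-1.4, -0.7, 2.9]
width: 0.0616
gripper_force: 40.0
```

Emit:
arm_command(
  series="0 0 0 0;0 0 0 0;0 0 0 0;0 0 0 0",
  claw=70,
)

```text
t: 42.2
tool_pos: [0.5645, -0.0067, 0.0974]
eef_rot: [2.291, 2.149, 0.0]
ft_force: [-0.1, 0.6, -0.1]
width: 0.0697
gripper_force: 0.0
```

Emit:
arm_command(
  series="0 0 -10 0;0 0 -30 0;0 0 -70 0;0 0 -120 0;0 0 -160 0;0 0 -200 0;0 0 -250 0;0 0 -280 0;0 0 -280 0;0 0 -280 0;0 0 -280 0",
)

```text
t: 43.3
tool_pos: [0.5638, -0.007, 0.3764]
eef_rot: [-2.291, -2.149, 0.002]
ft_force: [-0.5, -0.1, -0.2]
width: 0.0699
gripper_force: 0.0
```

```bash
python3 - <<'E'
from h import *
s=st(); im,s=snap('wrist','w17.png'); C=cam('wrist',s)
im=im.copy(); h=cv2.cvtColor(im,cv2.COLOR_RGB2HSV)
m=cv2.inRange(h,(0,0,170),(180,25,255)); m[285:]=0
for nm,lo,hi,z in (('scr',(55,40,60),(85,255,200),.116),('amber',(8,150,70),(20,255,255),.076)):
    mm=cv2.inRange(h,lo,hi); mm[285:]=0
    cs,_=cv2.findContours(mm,cv2.RETR_EXTERNAL,cv2.CHAIN_APPROX_NONE)
    for c in sorted(cs,key=cv2.contourArea)[-2:]:
        r=cv2.minAreaRect((cast(C,c[:,0,:],z)[:,:2]*1000).astype(np.float32)); print(nm,cv2.boundingRect(c),np.round(r[0]),np.round(r[1]),round(r[2],1))
sd,_=snap('side','s17.png')
a=cv2.resize(sd[160:290,240:370],(400,400)); b=cv2.resize(im[0:290,170:480],(400,374)); b=np.vstack([b,np.zeros((26,400,3),np.uint8)])
cv2.imwrite('pics/both.png',np.hstack([a,b])[:,:,::-1])
E
```

```text
43.3 [ 0.5638 -0.007   0.3764] [[0.064, 0.998, -0.002], [0.998, -0.064, -0.0], [-0.0, -0.002, -1.0]] [ 0.56  0.39 -0.94  1.42  0.32  1.49 -0.43] w 0.0699
scr (310, 143, 36, 10) [569.  64.] [10. 41.] 86.3
scr (260, 151, 44, 26) [514.  49.] [29. 50.] 85.2
amber (312, 226, 7, 9) [545. -43.] [11.  8.] 86.3
amber (299, 81, 59, 60) [572. 107.] [68. 72.] 86.3
```

Emit:
arm_command(
  series="-437 -46 96 88.2;-437 -46 96 88.2;-437 -46 96 88.2;-437 -46 96 88.2;-437 -46 96 88.2;-437 -46 96 88.2;-437 -46 96 88.2;-437 -46 96 88.2;-437 -46 96 88.2;-437 -46 96 88.2;-437 -46 96 88.2;-437 -46 96 88.2",
  claw=50,
)

```text
t: 44.6
tool_pos: [0.49, -0.4398, 0.28]
eef_rot: [-3.14, 0.053, 0.002]
ft_force: [0.3, 0.8, 0.7]
width: 0.0498
gripper_force: 0.0
```

Emit:
arm_command(
  series="0 0 0 0;0 0 0 0;0 0 0 0;0 0 0 0",
)

```text
t: 45.0
tool_pos: [0.4904, -0.4398, 0.2814]
eef_rot: [3.141, -0.051, 0.0]
ft_force: [-0.1, -0.8, -0.2]
width: 0.0501
gripper_force: 0.0
```

```bash
python3 m.py w18.png teal
```

```text
45.0 [ 0.4904 -0.4398  0.2814] [[0.999, -0.032, 0.0], [-0.032, -0.999, -0.0], [0.0, 0.0, -1.0]] [ 0.95  0.5  -0.48  1.37  0.23  1.32 -1.14] w 0.0501
teal [520, 118] body [ 0.5866 -0.6595] 149 25 yaw -51.9 centre [ 0.6101 -0.6895] go [127.6 245.7 271.4  50.1]
teal [334, 196] body [ 0.5039 -0.4497] 146 21 yaw -2.0 centre [ 0.5434 -0.451 ] go [5.330e+01 9.500e+00 2.714e+02 1.000e-01]
```

The thermometer has been knocked about 29 mm since my first measurement and is now at (0.543, -0.451), pixel (334,196). It is still the left one of the two. I'll grip it there.

Emit:
arm_command(
  series="53 9.5 50 0;53 9.5 100 0;53 9.5 150 0;53 9.5 195 0;53 9.5 230 0;53 9.5 255 0;53 9.5 265 0;53 9.5 268.5 0;53 9.5 268.5 0;53 9.5 268.5 0",
)

```text
t: 46.05
tool_pos: [0.5442, -0.4519, 0.0149]
eef_rot: [3.139, -0.052, 0.004]
ft_force: [-0.0, -0.4, -0.6]
width: 0.0501
gripper_force: 0.0
```

Emit:
arm_command(
  series="0 0 0 0;0 0 0 0;0 0 0 0;0 0 0 0;0 0 0 0;0 0 0 0",
  claw=16,
  grip_force=20,
)

```text
t: 46.65
tool_pos: [0.5432, -0.4512, 0.0132]
eef_rot: [3.141, -0.052, 0.0]
ft_force: [-0.1, 0.8, 3.9]
width: 0.0236
gripper_force: 20.0
```

Emit:
arm_command(
  series="0 0 -40 0;0 0 -90 0;0 0 -140 0;0 0 -170 0;0 0 -170 0;0 0 -170 0",
)

```text
t: 47.25
tool_pos: [0.5431, -0.4513, 0.183]
eef_rot: [3.141, -0.052, 0.001]
ft_force: [-0.2, -0.1, -2.6]
width: 0.0239
gripper_force: 20.0
```

```bash
python3 - <<'E'
from h import *
s=st(); print(go(s,[.4875,-.0230,.185],86.4))
im,s=snap('wrist','w19.png'); C=cam('wrist',s)
for c in blobs(im,'teal',200)[:3]:
    c2=c[c[:,0,1]<284]; print(cv2.boundingRect(c)); 
# white cap extent on the held bar, along column
z=s['tool_pos'][2]-.013+.026
r=np.array([im[v,315:345].astype(int).mean() for v in range(0,290)]); sat=np.array([np.ptp(im[v,320:340].astype(int).mean(0)) for v in range(290)])
print([(v,round(r[v]),round(sat[v])) for v in range(0,290,8)])
print([(v,np.round(cast(C,[[330,v]],z)[0,:2],4).tolist()) for v in (40,80,120,160,200,240,280)])
E
```

```text
47.25 [ 0.5431 -0.4513  0.183 ] [[0.999, -0.033, 0.0], [-0.033, -0.999, -0.001], [0.0, 0.001, -1.0]] [ 0.88  0.65 -0.45  1.37  0.29  1.19 -1.2 ] w 0.0239
[ -69.6 -426.2   -2.3  -88.3]
(478, 111, 162, 122)
(302, 239, 51, 84)
(305, 354, 45, 33)
[(0, 238, 15), (8, 238, 16), (16, 238, 17), (24, 153, 32), (32, 237, 18), (40, 237, 18), (48, 238, 17), (56, 246, 3), (64, 246, 5), (72, 247, 6), (80, 247, 5), (88, 247, 6), (96, 247, 6), (104, 247, 5), (112, 247, 5), (120, 247, 5), (128, 247, 5), (136, 247, 6), (144, 247, 6), (152, 247, 6), (160, 247, 5), (168, 247, 5), (176, 247, 6), (184, 247, 5), (192, 247, 6), (200, 246, 6), (208, 246, 5), (216, 246, 5), (224, 247, 6), (232, 239, 5), (240, 83, 38), (248, 68, 102), (256, 72, 109), (264, 72, 110), (272, 72, 109), (280, 70, 108), (288, 58, 87)]
[(40, [0.6553, -0.457]), (80, [0.6417, -0.4565]), (120, [0.6273, -0.4561]), (160, [0.612, -0.4556]), (200, [0.5957, -0.4551]), (240, [0.5784, -0.4546]), (280, [0.5599, -0.454])]
```

Emit:
arm_command(
  series="-69.5 -427.7 -2 -88.3;-69.5 -427.7 -2 -88.3;-69.5 -427.7 -2 -88.3;-69.5 -427.7 -2 -88.3;-69.5 -427.7 -2 -88.3;-69.5 -427.7 -2 -88.3;-69.5 -427.7 -2 -88.3;-69.5 -427.7 -2 -88.3;-69.5 -427.7 -2 -88.3;-69.5 -427.7 -2 -88.3;-69.5 -427.7 -2 -88.3;-69.5 -427.7 -2 -88.3",
)

```text
t: 48.5
tool_pos: [0.4865, -0.0214, 0.1833]
eef_rot: [-2.287, -2.151, 0.002]
ft_force: [-0.8, -0.5, -0.7]
width: 0.0237
gripper_force: 20.0
```

Emit:
arm_command(
  series="0 0 20 0;0 0 40 0;0 0 40 0;0 0 40 0;0 0 40 0",
)

```text
t: 49.0
tool_pos: [0.488, -0.0213, 0.1454]
eef_rot: [2.29, 2.15, 0.001]
ft_force: [0.4, -0.2, -0.2]
width: 0.0243
gripper_force: 20.0
```

```bash
python3 - <<'E'
from h import *
s=st(); print(go(s,[.4876,-.0215,.099],86.4),s['ft_force'])
im,s=snap('wrist','w20.png'); C=cam('wrist',s)
for z in (.095,.105): print(np.round(cast(C,[[0,100],[639,100]],z),3).tolist())
cv2.imwrite('pics/w20c.png',im[:,:,::-1])
E
```

```text
49.0 [ 0.488  -0.0213  0.1454] [[0.063, 0.998, 0.001], [0.998, -0.063, 0.0], [0.0, 0.001, -1.0]] [ 0.64  0.47 -0.93  1.95  0.46  0.95 -0.58] w 0.0243
[-0.3 -0.4 46.4 -0. ] [ 0.43197636 -0.18495618 -0.23438592]
[[0.313, 0.088, 0.095], [0.669, 0.065, 0.095]]
[[0.321, 0.086, 0.105], [0.66, 0.065, 0.105]]
```

View pics/w20c.png

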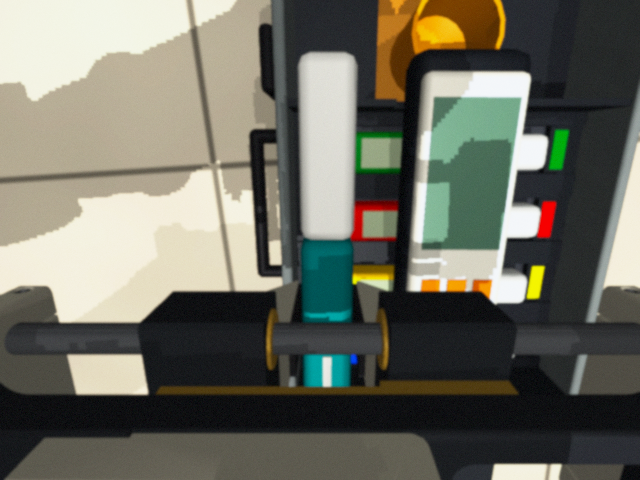

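The meter lies across the testers at (470,170), its end over the funnel rim. The thermometer is held parallel, just inside the robot-side wall at (327,145). I'll lower it.

Emit:
arm_command(
  series="-0.3 -0.4 15 0;-0.3 -0.4 27 0;-0.3 -0.4 35 0;-0.3 -0.4 39 0;-0.3 -0.4 42 0;-0.3 -0.4 44 0;-0.3 -0.4 44 0;-0.3 -0.4 44 0",
)

```text
t: 49.85
tool_pos: [0.4874, -0.0216, 0.101]
eef_rot: [2.289, 2.151, 0.0]
ft_force: [-0.3, 0.0, -0.4]
width: 0.0237
gripper_force: 20.0
```

Emit:
arm_command(
  series="0 0 1 0;0 0 2 0;0 0 2.7 0;0 0 2.7 0;0 0 2.7 0",
)

```text
t: 50.35
tool_pos: [0.4874, -0.0217, 0.099]
eef_rot: [2.289, 2.15, -0.0]
ft_force: [-3.6, -0.9, 11.5]
width: 0.0242
gripper_force: 20.0
```

Contact came at the seat height, so it is seated. I'll release, retreat and check the numbers.

Emit:
arm_command(
  series="0 0 0 0;0 0 0 0;0 0 0 0",
  claw=33,
)

```text
t: 50.65
tool_pos: [0.4872, -0.0217, 0.0981]
eef_rot: [2.29, 2.151, 0.0]
ft_force: [-0.4, -0.2, -0.0]
width: 0.0327
gripper_force: 0.0
```

Emit:
arm_command(
  series="0 0 -10 0;0 0 -30 0;0 0 -70 0;0 0 -120 0;0 0 -160 0;0 0 -200 0;0 0 -250 0;-20 0 -270 0;-20 0 -270 0;-20 0 -270 0;-20 0 -270 0",
)

```text
t: 51.75
tool_pos: [0.4852, -0.0411, 0.3671]
eef_rot: [-2.288, -2.151, 0.002]
ft_force: [-0.5, 0.7, -0.2]
width: 0.0328
gripper_force: 0.0
```

```bash
python3 - <<'E'
from h import *
s=st(); print(s['ft_force'])
for n in('wrist','scene','side'):
    im,s=snap(n,f'f_{n}.png'); C=cam(n,s); h=cv2.cvtColor(im,cv2.COLOR_RGB2HSV)
    if n=='wrist': im=im.copy(); im[285:]=0
    for col in('teal','amber','red'):
        for c in blobs(im,col,60)[:3]:
            z={'teal':.112,'amber':.076,'red':.105}[col]; r=cv2.minAreaRect((cast(C,c[:,0,:],z)[:,:2]*1000).astype(np.float32)); print(n,col,cv2.boundingRect(c),np.round(r[0]),np.round(r[1]),round(r[2],1))
# reproject expected outline corners of thermometer and meter tops onto wrist view and report colours along edges
im=np.load('pics/f_wrist.png.npy'); C=cam('wrist',bot.sense())
o=np.array([.565,.0037]); X=np.array([.998,-.0625]); Y=np.array([.0625,.998])
for nm,x,y0,y1,z in(('thermo',-.076,.02,.09,.112),('meter',0,.0,.105,.116)):
  for y in np.linspace(y0,y1,8):
    row=[]
    p=[proj(C,[[*(o+X*(x+dx)+Y*y),z]])[0] for dx in np.arange(-.044,.045,.004)]
    print(nm,round(y,3),' '.join('%3d'%im[int(q[1]),int(q[0])].mean() if 0<=q[1]<285 and 0<=q[0]<640 else '---' for q in p))
E
```

```text
51.75 [ 0.4852 -0.0411  0.3671] [[0.062, 0.998, -0.002], [0.998, -0.062, 0.0], [0.0, -0.002, -1.0]] [ 0.82  0.27 -1.05  1.6   0.23  1.41 -0.32] w 0.0328
[-0.52979002  0.65469919 -0.19512256]
wrist teal (318, 166, 21, 117) [485. -63.] [145.  25.] 86.0
wrist amber (355, 45, 62, 62) [563. 108.] [74. 63.] 1.9
wrist red (337, 160, 29, 23) [516.   2.] [26. 33.] 86.4
wrist red (444, 160, 11, 23) [632.  -5.] [26. 11.] 86.4
scene teal (340, 209, 31, 38) [490. -60.] [139.  21.] 86.0
scene amber (346, 289, 28, 22) [589. 118.] [45. 74.] 87.4
scene red (458, 317, 16, 15) [422. 318.] [38. 33.] 11.4
side teal (319, 433, 56, 47) [ 568. -693.] [ 23. 107.] 38.0
side teal (272, 213, 11, 38) [484. -79.] [159.  26.] 86.4
side amber (21, 167, 14, 12) [-344.  394.] [28. 98.] 32.5
side red (282, 221, 12, 10) [514. -52.] [42. 30.] 85.9
thermo 0.02  50  35 130 211 208 105  68  63  84 214 236 229 221 224 183  76  78  75  73  66  65  60  26
thermo 0.03  40  33  90 146 142  99  67  34  77 219 237 237 239 244 172  52  71 120 125 124 121  99  39
thermo 0.04  75  20 105 201 207 101  76  36  36 186 221 221 225 220 1
[... 681 characters left out ...]
 16  35 197 193 170 172 169 165 167 164 110  98 120 130 241 105  62  59  58  63
meter 0.03 124 121  99  39  24 179 123 112 113 112  96 102 102 100 102  98 100 197 164 242 241 241 241
meter 0.045 146 143 113  71  37 231 205 167 166 166 113 103  98  98 100 101 100 182 169 242 242 242 242
meter 0.06  16  18  24  17  23 226 194 167 165 165 134 102 103 102 101 101 103 198 115  38  36  39  38
meter 0.075  87  97  97  60  27 183 223 222 223 222 223 220 219 221 219 219 218 238 116  41  41  36  38
meter 0.09  92  94  74  47  58  97  93  93  96  89  79  67  71  44  42  83  26  52  56  59  56  56  58
meter 0.105 116 122 123 106 108 133 145 143 146 152 149 137  66  59  54  89  69  57  56  55  56  57  55
```

```bash
python3 -c "
from bench import bot
print(bot.job_done())"
```

```text
the job is handed in; nothing more can be done
None
```

The case is packed and the job is handed in at about 52 s: the funnel is in its pocket, all four testers are in their own troughs, and the meter and then the thermometer (regripped after being knocked about 3 cm) are in their notches. I aimed no move at the stopper, bottles or beaker and rechecked only the stopper, which had not moved; the hand-in returned no verdict.

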